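# Pack the oblong candle in its sample case and click the cover shut

### The arm

A 6-joint arm with a two-finger parallel gripper is mounted at the origin on the work surface. World frame = base frame: x ahead of the robot, y to its left, z up, the work surface at z = 0. Lengths are in m, angles in rad, forces in N, time in s.
With the tool pointing down it reaches from about 0.325 to 0.775 m from the base axis. Payload 5.5 kg.
Tool frame: the origin (TCP) lies between the finger pads; the fingertips stand 25 mm ahead of it and the grasp point (between the pads) lies 6 mm ahead of it; z points along the fingers, x is the direction in which the jaws open and shut, and the axes are right-handed (so a half turn about z gives the same grasp; the last joint's range is limited). The gripper opens to 88 mm and grips with 3 to 60 N. Pads are 20 mm wide; open, the fingers measure 115 mm over their backs; the gripper's body (75 mm by 178 mm) begins 61 mm behind the grasp point.
Start: joints at [-1.176, 0.091, 1.231, -0, 1.82, -0.057], TCP at [0.262, -0.54, 0.213] pointing down, gripper open.
Joint ranges: [-2.87, 2.87], [-0.86, 2.18], [0.17, 2.46], [-1.51, 4.65], [0.06, 2.69], [-2.65, 2.65]. Speed limits (rad/s): [2.57, 2.57, 3.01, 3.14, 3.14, 3.14].

### API

Orientations are given as a rotation vector (axis times angle).
In Python, from bench import robot, eyes, ticket gives the robot as it stands.
- The arm moves only by the tool drive_tool, never from a script. Its argument "plan" is a list of rows, each a list of 7 numbers: the shift along the tool's x, y, z in m, then the turn, a rotation vector about the tool's x, y, z in rad, then the finger opening in m, from 0 to 0.0878. In form: [[dx, dy, dz, rx, ry, rz, gripper], ...]. A call has exactly 8 rows; each row is the pose to reach, as a shift and turn from the pose commanded when the call began, along the tool's axes at that moment; what a row does not reach only later rows make up. A row lasts 1/10 s, in which the tool goes at most 50 mm and 8.59 degrees, less where a joint would pass 70% of its speed; a pose out of reach is approached as far as the arm can. A call with a gripper value outside its range is refused whole. The fingers move at their own pace and stop on an object; "newtons" is the grip in N (left out, the last holds). Time passes only in rows, so rows that repeat a pose let the fingers close, or fill a call up. It gives the time, the measured TCP pose, the force and the opening at its end, in the units of the state.
- robot.get_state(): the state, without advancing time (a new reading comes with each control period).
- eyes.camera(name): name is "scene" or "top" or "wrist"; returns (picture, depth): 480x640x3 uint8, red, green, blue; 480x640 float32, m along the optical axis (not along the pixel's ray), 0 where there is no reading.
- eyes.camera_info(name): a dict with "K" (3x3 intrinsics, pixels), "rvec" (rotation vector, rad) and "tvec" (3), from world to camera coordinates, as OpenCV has them. Camera axes: x right, y down, z forward; pixel columns grow to the right and rows downward; lengths in m; the calibration is good to about 2 mm. The wrist camera is an equidistant fisheye: a pixel r from the principal point sees the ray r / f radians off the axis. A picture is of the moment at which its call begins: read the wrist's pose just before it. camera_info takes no time and is no camera call; for the wrist camera it gives the pose at the moment of the call.
- ticket.job_done(): hands the job in, once; it reports no verdict.
Trained networks look in the newest picture that a camera, given by its name, has taken for a name from the list of things; names that differ only in an ending like _2 or _b are one class to them, and where a whole thing is asked for, a point or a joint stands for the part that bears it (a point fixed in the world has none). Each returns a list of dicts, best first, with "p" (0 to 1); they miss things now and then, are a little off and sometimes report something else, mostly with a low value. They report only what shows in the picture. A call takes as long as a camera call. They do not tell look-alikes from the thing itself.
- eyes.spot_in(thing, camera): "position" ([x, y, z] in m, in the coordinates of the camera as it stood for that picture, good to about 4 mm: the middle of the surface that is visible of it).
- eyes.place_of(thing, camera): "position" ([x, y, z] in m, in the coordinates of the camera as it stood for that picture, good to about 4 mm: a listed point, or the origin of a listed thing).
The state is a dict: "time": time; "joints": joint angles; "qd": joint speeds; "joint_torque": joint torques, N m; "eef_pos": TCP position; "orientation": TCP orientation; "wrist_force": force on the tool from outside, world axes, zero at the start; "wrist_torque": the same for the moment, N m; "gripper_width": opening from 0.0 (shut) to 1.0 (fully open).
Only numpy, scipy, OpenCV 4.12 (cv2) and the standard library are available. Lean on these libraries where they do the work, as an engineer would, in place of code of your own. Each camera call takes 0.05 s, during which the arm holds its last target.

### The job

Take the oblong stone candle off its plywood riser and lay it lengthwise on the sloping wooden rest inside the sample case, bottom down, centred on the narrow plank with its lower end against the little lip. Then swing the clear cover down and press the edge away from its hinge until it clicks past the spring catch and stays fully shut. Leave the round candle, the footed cup and the stoppered bottle standing where they are, and let go of everything.

Things in the scene. Friction and masses are not known exactly. Their poses are not given: they have to be found in the camera images.
- candle: Oblong marble block candle with cream wax top, 70 (own x) x 40 (own y) x 28 (own z) mm, about 0.2 kg, loose, the same both ways round. Origin at the centre of its underside; z up through the wax. A 2 mm thin wick strip stands 4 mm above the top. It starts flat on the riser.
- riser: Fixed plywood block 90 (x) x 60 (y) x 35 high mm under the candle. Origin at the centre of its underside, on the table.
- case: Dark wooden open box fixed to the table, outside 130 (own x) x 144 (own y) mm, walls 6 thick and 50 high, floor 6 thick, inside 118 x 132 mm. Origin at the centre of its underside; own -x is the front (roughly towards the robot) with the spring catch, own +x side carries the hinge.
- rest: Narrow wooden plank in the case, 30 mm wide, sloped 30 degrees. Origin on its upper face, where the centre of the candle's underside lies when in place. Own x runs up the slope (to the hinge side), own z is normal to the face. The lip at the lower end stands 8 mm above the face, inner side at own x = -35 mm; upper end at +37 mm. So placed, the candle clears the shut cover.
- lid (a joint): Clear cover, dark edging, hinged along the case's rear (+x) top edge. Rad: 0 shut, stop at 1.25; starts 1.05 to 1.2, leaning over the inside; stiff hinge stays at any angle (about 1 N at the edge moves it). 131 mm hinge to front, 144 wide, 29 deep. From about 0.07 its tongue meets the catch: about 15 N on the front edge snaps it to 0, where it is held; not clicked it stays at 0.035 or more.
- lid_edge (a point): Centre of the top of the dark 18 mm wide pressing strip along the cover's free front edge, on the outer face; 122 mm from the hinge line and 31 mm outward of it. With the cover shut it is 81 mm above the table, at case x = -57 mm. The strip's front border is 9 mm further from the hinge.
- lid_hinge (a point): Centre of the hinge line, at case x = +65 mm, 50 mm above the table; the line runs along the case's own y. The point turns with the cover.
- round_candle: Bystander: round marble candle, diameter 60, 55 high mm, loose, about 105 mm to one side of the riser. Origin at the centre of its underside.
- footed_cup: Bystander: white ceramic footed cup, largest diameter 66, 66 high mm, loose, about 105 mm to the other side of the riser. Origin at the centre of its underside.
- stopper_bottle: Bystander: white ceramic bottle with ball stopper, diameter 62, 154 high mm, loose, behind the riser. Origin at the centre of its underside.
Things that resemble listed ones, but are neither listed nor needed, are in the scene too. There is more than one size of the case; the job needs the largest. What is shaped like the candle but orange is not meant.

How it is judged:
By the outcome, as a careful person would: the job done as asked, in the order asked, and still so for the second after the job is handed in, with the robot touching nothing.
It also fails if it takes over 58 s, if anything falls off the work surface, if the arm or the gripper's body presses on something with over 40 N, if the wrist force passes 120 N, or if a joint passes its speed limit or range.

## Working session

There is one attempt and no reset: what is moved stays moved. The work goes in short steps, Python scripts to look and compute and a tool call to move; the robot and the scene stay as the last step left them, time stands still between calls to the robot, and variables do not carry over. Pictures are saved under pics/ and viewed, and the job is handed in when it is done.

Besides the shell and the picture viewer there is one more tool, called after ">>>" as name([rows], argument=value, ...), one row to a line, values as JSON. drive_tool: Moves the arm, as the interface text tells. Its arguments: {"type":"object","properties":{"plan":{"type":"array","items":{"type":"array","items":{"type":"number"}}},"newtons":{"type":"number"}},"required":["plan"]}

```bash
ls; mkdir -p pics
python3 - <<'E'
from bench import robot, eyes
import cv2,numpy as np
print(robot.get_state())
for n in ("scene","top"):
    p,d=eyes.camera(n); cv2.imwrite(f"pics/{n}0.png",p[:,:,::-1]); np.savez(f"{n}0.npz",p=p,d=d)
    i=eyes.camera_info(n); print(n,i)
    R=cv2.Rodrigues(np.array(i["rvec"],float))[0];t=np.array(i["tvec"],float).ravel()
    for th in ["candle","riser","case","rest","lid_edge","lid_hinge","round_candle","footed_cup","stopper_bottle"]:
        for r in eyes.place_of(th,n)[:4]:
            c=np.array(r["position"]); uv=np.array(i["K"])@c; uv=uv[:2]/uv[2]
            print(th,round(r["p"],2),(R.T@(c-t)).round(4),uv.round())
E
```

```text
pics
{'time': 0.0, 'joints': array([-1.17575234e+00,  9.18725139e-02,  1.23185199e+00,  1.84390471e-06,
        1.81982505e+00, -5.66919324e-02]), 'qd': array([ 3.26533961e-05, -3.44631416e-04, -1.58850327e-04, -1.14026165e-03,
        2.10790154e-04, -5.13929964e-04]), 'joint_torque': array([-9.93044341e-05, -4.46454620e+01, -4.06438959e+01,  6.97102281e-02,
        2.95740156e-02, -1.15824710e-04]), 'eef_pos': array([ 0.26179865, -0.53952147,  0.21231788]), 'orientation': array([-2.66155388e+00,  1.66691778e+00,  2.50597305e-03]), 'wrist_force': array([0.02164082, 0.17254154, 0.0487417 ]), 'wrist_torque': array([-0.0253717 ,  0.01606016,  0.03456308]), 'gripper_width': 0.9938106057422768}
scene {'K': array([[623.76509603,   0.        , 315.18486766],
       [  0.        , 623.76509603, 237.21380656],
       [  0.        ,   0.        ,   1.        ]]), 'rvec': array([ 2.42108397,  0.57880697, -0.22426545]), 'tvec': array([-0.52002469, -0.19101072,  1.51695415])}
candle 0.77 [0.5455 0.2205 0.0366] [343. 161.]
candle 0.6 [ 0.4305  0.1318 -0.0008] [282. 181.]
riser 0.97 [ 0.5551  0.22
[... 1055 characters left out ...]
06 ] [246. 337.]
riser 0.86 [ 0.5558  0.2258 -0.0021] [202. 271.]
case 0.74 [ 0.5238 -0.377  -0.005 ] [504. 284.]
case 0.73 [ 0.7593 -0.1354 -0.0032] [380. 171.]
case 0.63 [ 0.5584 -0.1849  0.0015] [408. 267.]
rest 0.84 [ 0.5671 -0.1889  0.0293] [412. 261.]
lid_edge 0.58 [ 0.4761 -0.3915  0.0578] [527. 308.]
lid_hinge 0.85 [ 0.6231 -0.1819  0.0504] [409. 231.]
lid_hinge 0.73 [ 0.5618 -0.3694  0.0393] [508. 263.]
lid_hinge 0.68 [ 0.796  -0.1168  0.0345] [372. 147.]
round_candle 0.95 [ 0.5716  0.1166 -0.0036] [257. 262.]
footed_cup 0.66 [ 5.284e-01  3.203e-01 -1.000e-04] [153. 285.]
stopper_bottle 0.66 [ 0.677   0.2783 -0.003 ] [178. 212.]
stopper_bottle 0.43 [0.5467 0.22   0.0346] [199. 274.]
```

View pics/scene0.png

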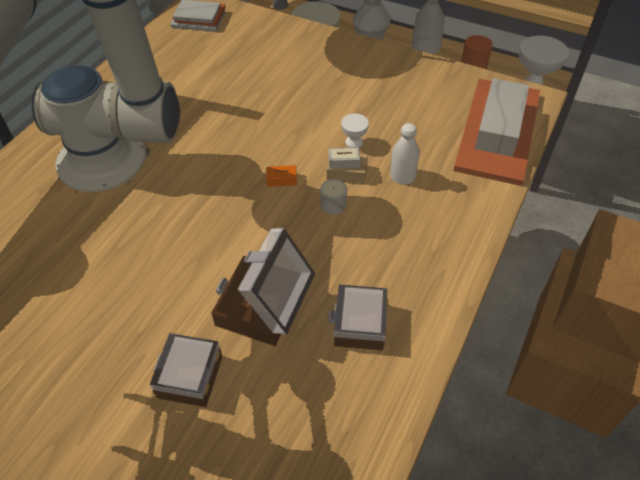

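View pics/top0.png

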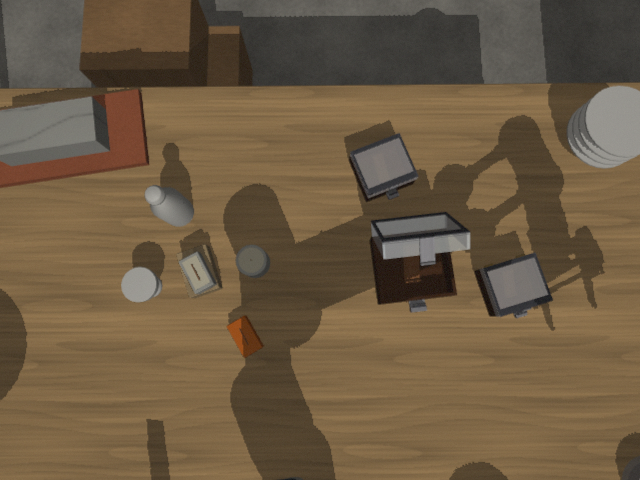

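Run:
```python
import cv2,numpy as np
p=np.load("top0.npz")["p"][:,:,::-1]
a=cv2.resize(p[225:325,140:280],None,fx=5,fy=5,interpolation=cv2.INTER_CUBIC); cv2.imwrite("pics/c1.png",a)
a=cv2.resize(p[180:320,340:480],None,fx=4,fy=4,interpolation=cv2.INTER_CUBIC); cv2.imwrite("pics/c2.png",a)
```

```text
(no output)
```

View pics/c1.png

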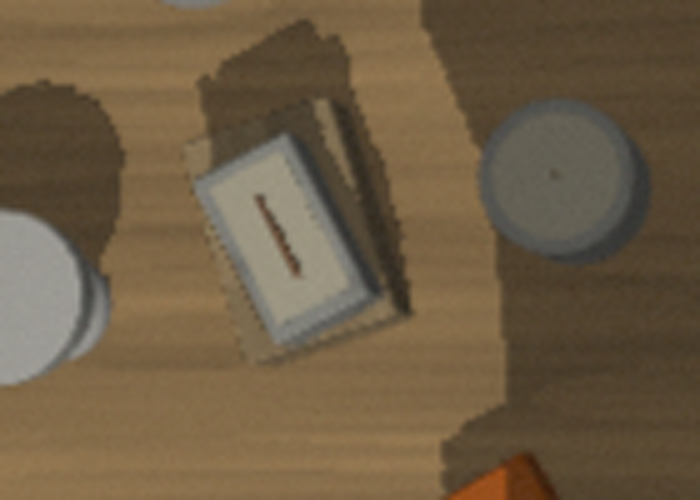

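View pics/c2.png

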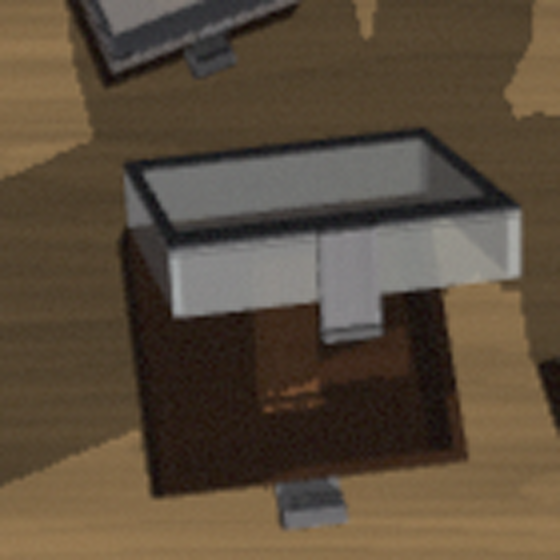

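The candle candidates in the top view are the cream-topped block on the plywood riser at (200,272) and an orange block at (245,337). The first fits: marble, cream wax and wick, on the riser, as the crop shows. The orange one is ruled out.

There are three cases. The open one at (412,262) is the largest and has the sloping plank, while those at (384,168) and (515,287) are smaller and shut. The crop confirms the open one, with its catch at the front (417,305).

Next I'll fit the poses from depth.

```bash
cat > h.py <<'E'
import cv2,numpy as np
from scipy.spatial.transform import Rotation as Rt
def cloud(n,d,eyes):
    i=eyes.camera_info(n);K=np.array(i["K"]);R=cv2.Rodrigues(np.array(i["rvec"],float))[0];t=np.array(i["tvec"],float).ravel()
    v,u=np.mgrid[0:480,0:640]
    c=np.stack([(u-K[0,2])/K[0,0]*d,(v-K[1,2])/K[1,1]*d,d],-1)
    w=(c-t)@R
    w[d<=0]=np.nan
    return w
def rect(pts):
    r=cv2.minAreaRect((pts[:,:2]*1000).astype(np.float32)); b=cv2.boxPoints(r)
    e=[b[1]-b[0],b[2]-b[1]]; e.sort(key=lambda q:-np.linalg.norm(q))
    return np.array(r[0]).round(1),[round(float(np.linalg.norm(q)),1) for q in e],round(float(np.degrees(np.arctan2(e[0][1],e[0][0]))%180),1)
E
python3 - <<'E'
from h import *; from bench import eyes
for n in ("top","scene"):
    z=np.load(n+"0.npz"); w=cloud(n,z["d"],eyes); x,y,h=w[...,0],w[...,1],w[...,2]
    tb=(abs(x-.45)<.03)&(abs(y)<.1); print(n,"table z",np.nanmedian(h[tb]))
    near=(np.hypot(x-.545,y-.22)<.06)
    for lo,hi in ((.055,.071),(.028,.041)):
        m=near&(h>lo)&(h<hi); print(m.sum(),rect(w[m]),np.median(h[m]))
    m=near&(h>.058)&(h<.067); print(np.c_[w[m]].mean(0))
    near=(abs(x-.56)<.1)&(abs(y+.185)<.1)
    m=near&(h>.044)&(h<.056); print("wall",m.sum(),rect(w[m]))
    m=near&(h>.08); print("lid",m.sum(),np.nanmax(h[m]), rect(w[near&(h>.16)]))
    for nm,c in (("rc",(.571,.118)),("cup",(.525,.321)),("bot",(.676,.275))):
        m=(np.hypot(x-c[0],y-c[1])<.05)&(h>.03); print(nm,rect(w[m]),np.nanmax(h[m]))
E
```

```text
top table z -0.0017242440740152124
823 (array([547.2, 220.2]), [70.6, 40.1], 28.1) 0.06168042485097867
583 (array([553.1, 225.5]), [90.6, 60.7], 18.6) 0.03327240321487585
[0.54670839 0.21978343 0.06182518]
wall 637 (array([ 555.4, -187.9]), [151.9, 144.7], 6.1)
lid 3389 0.1847123570677661 (array([ 573.5, -185.8]), [144.4, 54.4], 95.9)
rc (array([570. , 119.4]), [59.4, 58.0], 63.2) 0.05962299585016515
cup (array([525.4, 323.9]), [64.5, 63.7], 57.8) 0.06976271488357501
bot (array([672. , 269.8]), [61.0, 51.1], 148.4) 0.15437261810361802
scene table z -0.0016688814532699867
428 (array([548.2, 217.2]), [69.3, 47.3], 24.6) 0.06102988361929977
342 (array([555.6, 219.8]), [89.6, 64.4], 19.2) 0.03316612289376734
[0.54931559 0.21690452 0.06157725]
wall 497 (array([ 530.4, -225.1]), [198.3, 100.1], 139.5)
lid 4279 0.18358666398606568 (array([ 573.7, -187.4]), [147.4, 55.6], 95.5)
rc (array([571.2, 117.1]), [62.1, 61.3], 58.7) 0.061214833026103976
cup (array([526.4, 322.6]), [66.2, 66.0], 153.6) 0.07048653397804815
bot (array([679.5, 264.4]), [60.7, 48.3], 23.0) 0.15416065784662264
```

```bash
cat >> h.py <<'E'
def delta(p,Rm,tp,tR):
    # p,Rm current commanded; tp,tR target -> shift in tool axes, rotvec in tool axes
    return (Rm.T@(np.array(tp)-p)).round(4), Rt.from_matrix(Rm.T@tR).as_rotvec().round(4)
def toolR(yaw,tilt=0.0):
    """tool x (jaw) horizontal at yaw; tool z = down, tilted toward heading yaw+? so that z leans to u (u=rot -90 of x...)"""
    x=np.array([np.cos(yaw),np.sin(yaw),0]); z0=np.array([0,0,-1.]); y0=np.cross(z0,x)
    R=np.stack([x,y0,z0],1)
    return R@Rt.from_rotvec([tilt,0,0]).as_matrix()
E
python3 - <<'E'
from h import *; from bench import eyes,robot
s=robot.get_state(); R=Rt.from_rotvec(s["orientation"]).as_matrix(); print(R.round(3))
print(np.degrees(np.arctan2(R[1,0],R[0,0])))
p,d=eyes.camera("wrist"); cv2.imwrite("pics/w0.png",p[:,:,::-1]); i=eyes.camera_info("wrist");print(i)
Rc=cv2.Rodrigues(np.array(i["rvec"],float))[0];print("cam pos",-Rc.T@np.array(i["tvec"]).ravel(), "axis",Rc[2], "in tool", R.T@(-Rc.T@np.array(i["tvec"]).ravel()-s["eef_pos"]),R.T@Rc[2])
E
```

```text
[[ 0.437 -0.9   -0.   ]
 [-0.9   -0.437 -0.   ]
 [-0.     0.    -1.   ]]
-64.11424218615403
{'K': array([[371.64829954,   0.        , 317.96129756],
       [  0.        , 371.64829954, 239.06290689],
       [  0.        ,   0.        ,   1.        ]]), 'rvec': array([-2.45274787,  1.53719061,  0.21750922]), 'tvec': array([-0.60010155, -0.03368833,  0.39010348])}
cam pos [ 0.33009964 -0.5067099   0.38433944] axis [-0.25008694 -0.12162554 -0.96055388] in tool [-2.84359312e-05 -7.57695143e-02 -1.70902559e-01] [2.50085357e-04 2.78070585e-01 9.60560611e-01]
```

View pics/w0.png

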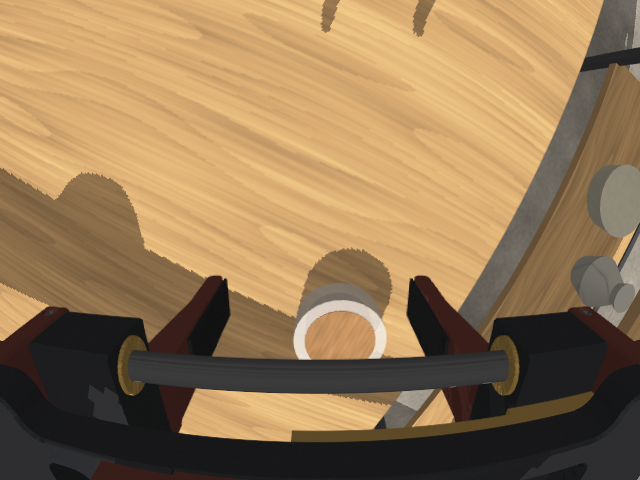

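>>> drive_tool([
  [-0.013,-0.023,-0.015,0,0,-0.14,0.0878],
  [-0.026,-0.046,-0.03,0,0,-0.28,0.0878],
  [-0.039,-0.069,-0.045,0,0,-0.42,0.0878],
  [-0.053,-0.092,-0.06,0,0,-0.56,0.0878],
  [-0.066,-0.115,-0.075,0,0,-0.7,0.0878],
  [-0.08,-0.138,-0.09,0,0,-0.84,0.0878],
  [-0.093,-0.16,-0.105,0,0,-0.98,0.0878],
  [-0.106,-0.183,-0.118,0,0,-1.12,0.0878],
])

```text
time: 1.85
eef_pos: [0.3808, -0.3636, 0.3325]
orientation: [3.141, 0.01, 0.001]
wrist_force: [-0.3, -0.8, 0.2]
gripper_width: 0.999
```

```bash
cat >> h.py <<'E'
def d(yaw,tp,tilt=0,s=None):
    from bench import robot
    s=s or robot.get_state(); R=Rt.from_rotvec(s["orientation"]).as_matrix()
    print("t",s["time"],"at",s["eef_pos"].round(4),"yaw",np.degrees(np.arctan2(R[1,0],R[0,0])).round(2),"F",np.array(s["wrist_force"]).round(1),"g",round(s["gripper_width"]*88,1))
    a,b=delta(s["eef_pos"],R,tp,toolR(np.radians(yaw),np.radians(tilt))); print("delta",a,b)
E
python3 -c "
from h import *
d(95.9,(0.50,-0.19,0.33))"
```

```text
t 1.85 at [ 0.3808 -0.3636  0.3325] yaw 0.38 F [-0.3 -0.8  0.2] g 87.9
delta [ 0.1204 -0.1728  0.0025] [ 1.0000e-03  1.0000e-04 -1.6671e+00]
```

>>> drive_tool([
  [0.015,-0.022,0,0,0,-0.14,0.0878],
  [0.03,-0.044,0,0,0,-0.28,0.0878],
  [0.045,-0.065,0,0,0,-0.42,0.0878],
  [0.06,-0.087,0,0,0,-0.56,0.0878],
  [0.075,-0.109,0,0,0,-0.7,0.0878],
  [0.09,-0.13,0,0,0,-0.84,0.0878],
  [0.105,-0.152,0,0,0,-0.98,0.0878],
  [0.12,-0.173,0,0,0,-1.12,0.0878],
])

```text
time: 2.65
eef_pos: [0.5007, -0.1904, 0.3316]
orientation: [2.656, 1.678, 0.0]
wrist_force: [-0.2, -0.4, -0.8]
gripper_width: 0.996
```

>>> drive_tool([
  [0,0,0,0,0,-0.14,0.0878],
  [0,0,0,0,0,-0.28,0.0878],
  [0,0,0,0,0,-0.42,0.0878],
  [0,0,0,0,0,-0.55,0.0878],
  [0,0,0,0,0,-0.55,0.0878],
  [0,0,0,0,0,-0.55,0.0878],
  [0,0,0,0,0,-0.55,0.0878],
  [0,0,0,0,0,-0.55,0.0878],
])

```text
time: 3.45
eef_pos: [0.5001, -0.1915, 0.3314]
orientation: [2.109, 2.328, 0.0]
wrist_force: [0.2, 0.1, 0.2]
gripper_width: 1.0
```

Run:
```python
from h import *; from bench import eyes,robot
i=eyes.camera_info("wrist"); 
p,d_=eyes.camera("wrist"); cv2.imwrite("pics/w1.png",p[:,:,::-1]); np.savez("w1.npz",p=p,d=d_,K=i["K"],rvec=i["rvec"],tvec=i["tvec"])
R=cv2.Rodrigues(np.array(i["rvec"],float))[0];t=np.array(i["tvec"]).ravel()
for th in ("rest","lid_hinge","lid_edge","case"):
    for r in eyes.place_of(th,"wrist")[:2]: print(th,round(r["p"],2),(R.T@(np.array(r["position"])-t)).round(4))
d(118.1,(0.548,0.219,0.25))
```

```text
rest 0.71 [ 0.5673 -0.1886  0.029 ]
lid_hinge 0.71 [ 0.5636 -0.368   0.037 ]
lid_edge 0.93 [ 0.7161 -0.1482  0.0589]
lid_edge 0.76 [ 0.5943 -0.1809  0.1723]
case 0.98 [ 0.7559 -0.137   0.0014]
case 0.84 [ 0.5204 -0.378   0.0026]
t 3.7 at [ 0.5001 -0.1914  0.3314] yaw 95.72 F [ 0.1 -0.   0.2] g 88.3
delta [0.4036 0.0885 0.0814] [-0.000e+00 -1.000e-04 -3.906e-01]
```

View pics/w1.png

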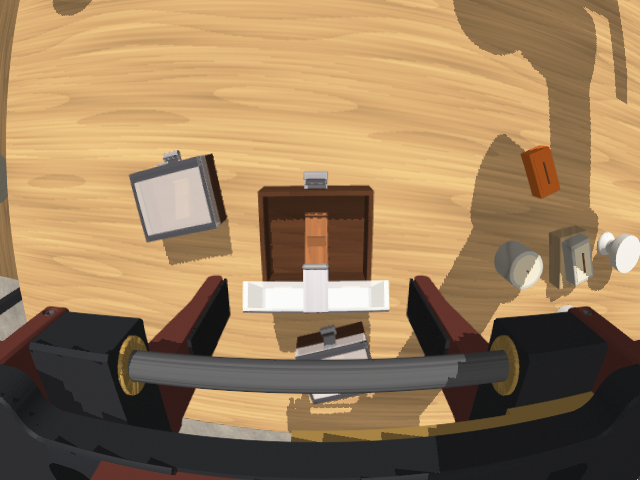

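```bash
cat >> h.py <<'E'
def wcloud(z):
    K=z["K"];R=cv2.Rodrigues(z["rvec"].astype(float))[0];t=z["tvec"].ravel();dd=z["d"]
    v,u=np.mgrid[0:480,0:640]; X=(u-K[0,2])/K[0,0];Y=(v-K[1,2])/K[1,1];r=np.hypot(X,Y)+1e-9
    s=np.tan(r)/r
    c=np.stack([X*s*dd,Y*s*dd,dd],-1); w=(c-t)@R; w[dd<=0]=np.nan; return w
E
python3 - <<'E'
from h import *
z=np.load("w1.npz"); w=wcloud(z); h=w[...,2]
print("table",np.nanmedian(h[100:150,300:400]))
p=z["p"].astype(int)
for col in (305,312,316,320,327):
    print(col,[ (r,*(w[r,col]*1000).round(0).astype(int)) for r in range(180,275,4)])
print([ (c,*(w[245,c]*1000).round(0).astype(int)) for c in range(250,385,4)])
m=(abs(w[...,0]-.555)<.1)&(abs(w[...,1]+.188)<.085)&(h>.045)&(h<.055); q=w[m]; print(m.sum(),rect(q))
cv2.imwrite("pics/w1c.png",cv2.resize(z["p"][160:320,230:400,::-1],None,fx=4,fy=4,interpolation=cv2.INTER_CUBIC)[:600])
E
```

```text
table -0.00036064722894755034
305 [(180, np.int64(482), np.int64(-210), np.int64(46)), (184, np.int64(489), np.int64(-210), np.int64(26)), (188, np.int64(494), np.int64(-209), np.int64(27)), (192, np.int64(496), np.int64(-208), np.int64(50)), (196, np.int64(509), np.int64(-209), np.int64(5)), (200, np.int64(514), np.int64(-208), np.int64(7)), (204, np.int64(519), np.int64(-208), np.int64(6)), (208, np.int64(525), np.int64(-207), np.int64(6)), (212, np.int64(529), np.int64(-206), np.int64(15)), (216, np.int64(534), np.int64(-206), np.int64(15)), (220, np.int64(540), np.int64(-206), np.int64(12)), (224, np.int64(545), np.int64(-205), np.int64(15)), (228, np.int64(550), np.int64(-204), np.int64(19)), (232, np.int64(554), np.int64(-204), np.int64(22)), (236, np.int64(559), np.int64(-203), np.int64(23)), (240, np.int64(565), np.int64(-203), np.int64(24)), (244, np.int64(569), np.int64(-202), np.int64(29)), (248, np.int64(573), np.int64(-202), np.int64(33)), (252, np.int64(578), np.int64(-201), np.int64(34)), (256, np.int64(583), np.int64(-201), np.int64(37)), (260, np.int64(587), np.int64
[... 6439 characters left out ...]
t64(-156), np.int64(5)), (342, np.int64(573), np.int64(-151), np.int64(4)), (346, np.int64(572), np.int64(-145), np.int64(6)), (350, np.int64(572), np.int64(-140), np.int64(5)), (354, np.int64(571), np.int64(-134), np.int64(5)), (358, np.int64(570), np.int64(-128), np.int64(5)), (362, np.int64(570), np.int64(-123), np.int64(4)), (366, np.int64(559), np.int64(-123), np.int64(39)), (370, np.int64(556), np.int64(-119), np.int64(49)), (374, np.int64(570), np.int64(-105), np.int64(-1)), (378, np.int64(569), np.int64(-99), np.int64(0)), (382, np.int64(569), np.int64(-93), np.int64(-1))]
1527 (array([ 545.5, -189.9]), [144.7, 133.2], 96.1)<stdin>:6: RuntimeWarning: invalid value encountered in cast
```

View pics/w1c.png

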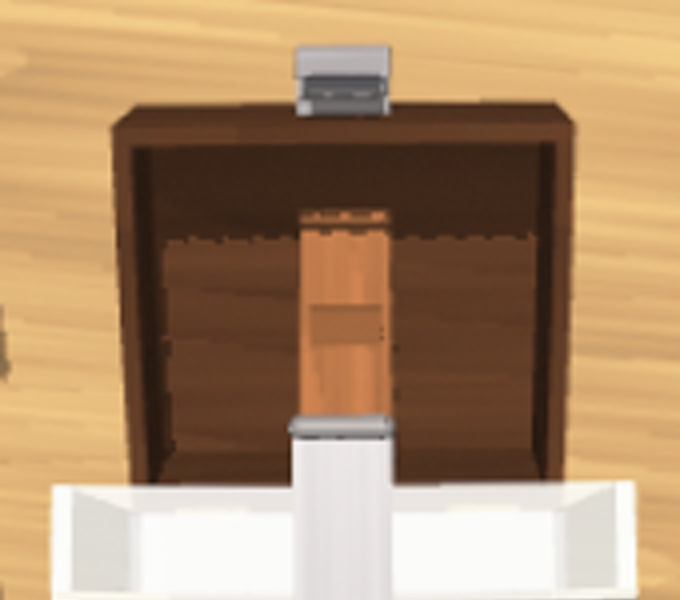

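Run:
```python
from h import *
z=np.load("w1.npz"); w=wcloud(z); p=z["p"].astype(float)
q=w[224:260,304:327].reshape(-1,3); q=q[np.isfinite(q).all(1)]
c=np.array([.5675,-.1885]); u=np.array([np.cos(np.radians(5.9)),np.sin(np.radians(5.9))]);v=np.array([-u[1],u[0]])
a=(q[:,:2]-c)@u; b=(q[:,:2]-c)@v
k=np.abs(q[:,2]-(.029+np.tan(np.pi/6)*a))<.006
A=np.c_[a,b,np.ones_like(a)][k]; s=np.linalg.lstsq(A,q[k,2],rcond=None)[0]; print(k.sum(),s, "angle",np.degrees(np.arctan(s[0])))
# edges in color: R channel across plank per row; using z plane intersection
pr=p[...,0]-p[...,2]
K=z["K"];R=cv2.Rodrigues(z["rvec"].astype(float))[0];t=z["tvec"].ravel();C=-R.T@t
n=np.array([-np.sin(np.pi/6)*u[0],-np.sin(np.pi/6)*u[1],np.cos(np.pi/6)]); O=np.array([c[0],c[1],s[2]])
def hit(uu,vv,off=0):
    X=(uu-K[0,2])/K[0,0];Y=(vv-K[1,2])/K[1,1];r=np.hypot(X,Y); ray=np.array([X/r*np.sin(r),Y/r*np.sin(r),np.cos(r)])@R
    P=C+ray*(((O+off*n-C)@n)/(ray@n)); dd=P-O
    return np.array([dd@np.array([u[0]*np.cos(np.pi/6),u[1]*np.cos(np.pi/6),.5]),dd[:2]@v])*1000
for r in (218,222,226,230,244,248,252,256,260):
    g=np.diff(pr[r,296:336]); l=296+np.argmax(g)+.5; rr=296+np.argmin(g)+.5; print(r,l,rr,hit(l,r).round(1),hit(rr,r).round(1),p[r,l.astype(int)-1],p[r,int(l)+2])
for r in range(206,226): print(r,p[r,312].astype(int),p[r,320].astype(int),hit(316,r).round(1),hit(316,r,.008).round(1))
```

```text
743 [0.56656164 0.01161635 0.02986654] angle 29.53422690843732
218 304.5 309.5 [-36.4 -14.8] [-36.4  -8. ] [60. 38. 25.] [195. 125.  77.]
222 304.5 326.5 [-30.8 -14.8] [-30.6  14.9] [104.  65.  41.] [194. 122.  76.]
226 304.5 326.5 [-25.2 -14.7] [-25.   14.9] [105.  65.  42.] [193. 123.  76.]
230 304.5 326.5 [-19.6 -14.7] [-19.4  14.8] [96. 61. 39.] [192. 123.  75.]
244 304.5 326.5 [ -0.3 -14.6] [-0.1 14.6] [93. 58. 35.] [199. 125.  78.]
248 304.5 326.5 [  5.2 -14.6] [ 5.3 14.6] [93. 58. 37.] [205. 130.  80.]
252 304.5 326.5 [ 10.6 -14.6] [10.7 14.5] [99. 62. 39.] [205. 131.  80.]
256 304.5 327.5 [ 16.  -14.6] [16.1 15.8] [100.  62.  40.] [207. 131.  81.]
260 304.5 327.5 [ 21.4 -14.5] [21.5 15.8] [97. 61. 39.] [206. 131.  81.]
206 [62 39 25] [61 38 25] [-53.5   0.8] [-50.8   0.9]
207 [60 37 22] [63 39 25] [-52.1   0.8] [-49.4   0.9]
208 [62 39 24] [62 39 25] [-50.6   0.8] [-47.9   0.9]
209 [62 39 25] [63 39 24] [-49.2   0.8] [-46.5   0.9]
210 [61 38 23] [62 38 23] [-47.7   0.8] [-45.1   0.9]
211 [62 38 24] [63 40 27] [-46.3   0.8] [-43.7   0.9]
212 [93 59 37] [93 59 37] [-44.9   0.8] [-42.3   0.9]
213 [104  66  42] [103  66  41] [-43.5   0.8] [-40.9   0.9]
214 [142  90  57] [141  89  56] [-42.    0.8] [-39.5   0.9]
215 [138  88  55] [137  87  53] [-40.6   0.8] [-38.1   0.8]
216 [87 56 35] [87 56 35] [-39.2   0.8] [-36.7   0.8]
217 [102  66  42] [99 63 40] [-37.8   0.8] [-35.3   0.8]
218 [134  85  53] [131  84  52] [-36.3   0.8] [-33.9   0.8]
219 [200 127  78] [198 127  79] [-34.9   0.8] [-32.5   0.8]
220 [200 128  79] [199 127  78] [-33.5   0.8] [-31.1   0.8]
221 [200 127  79] [198 125  78] [-32.1   0.8] [-29.7   0.8]
222 [201 128  79] [198 126  78] [-30.7   0.8] [-28.3   0.8]
223 [200 128  79] [196 124  77] [-29.3   0.8] [-26.9   0.8]
224 [199 127  79] [197 125  78] [-27.9   0.8] [-25.6   0.8]
225 [199 128  79] [195 125  77] [-26.5   0.8] [-24.2   0.8]
```

>>> drive_tool([
  [0.03,0.006,0.006,0,0,-0.03,0.0878],
  [0.08,0.017,0.016,0,0,-0.08,0.0878],
  [0.13,0.028,0.026,0,0,-0.13,0.0878],
  [0.18,0.039,0.036,0,0,-0.18,0.0878],
  [0.23,0.05,0.046,0,0,-0.23,0.0878],
  [0.28,0.061,0.056,0,0,-0.28,0.0878],
  [0.33,0.072,0.066,0,0,-0.33,0.0878],
  [0.37,0.081,0.074,0,0,-0.37,0.0878],
])

```text
time: 4.5
eef_pos: [0.543, 0.1822, 0.2581]
orientation: [1.64, 2.679, 0.0]
wrist_force: [1.1, -0.2, -0.6]
gripper_width: 1.002
```

>>> drive_tool([
  [0.02,0.005,0.005,0,0,-0.015,0.0878],
  [0.034,0.0075,0.0075,0,0,-0.021,0.0878],
  [0.034,0.0075,0.0075,0,0,-0.021,0.0878],
  [0.034,0.0075,0.0075,0,0,-0.021,0.0878],
  [0.034,0.0075,0.0075,0,0,-0.021,0.0878],
  [0.034,0.0075,0.0075,0,0,-0.021,0.0878],
  [0.034,0.0075,0.0075,0,0,-0.021,0.0878],
  [0.034,0.0075,0.0075,0,0,-0.021,0.0878],
])

```text
time: 5.3
eef_pos: [0.5346, 0.2133, 0.251]
orientation: [1.616, 2.694, 0.0]
wrist_force: [0.5, -0.1, 0.1]
gripper_width: 1.0
```

Run:
```python
from h import *; from bench import eyes,robot
i=eyes.camera_info("wrist"); 
p,d_=eyes.camera("wrist"); cv2.imwrite("pics/w2.png",p[:,:,::-1]); z=dict(p=p,d=d_,K=i["K"],rvec=np.array(i["rvec"]),tvec=np.array(i["tvec"])); np.savez("w2.npz",**z)
w=wcloud(z);x,y,h=w[...,0],w[...,1],w[...,2]
near=(np.hypot(x-.545,y-.22)<.055)
m=near&(h>.059)&(h<.066); print(m.sum(),rect(w[m]),np.median(h[m]),w[m].mean(0))
d(118.1,(0.548,0.219,0.062))
```

```text
2562 (array([547.1, 219.2]), [69.5, 39.2], 28.8) 0.06311719180521456 [0.54591338 0.21887607 0.06308079]
t 5.35 at [0.5346 0.2134 0.251 ] yaw 118.1 F [ 0.9  0.1 -0.3] g 88.3
delta [-0.0014  0.0144  0.189 ] [ 0.0002  0.0001 -0.    ]
```

View pics/w2.png

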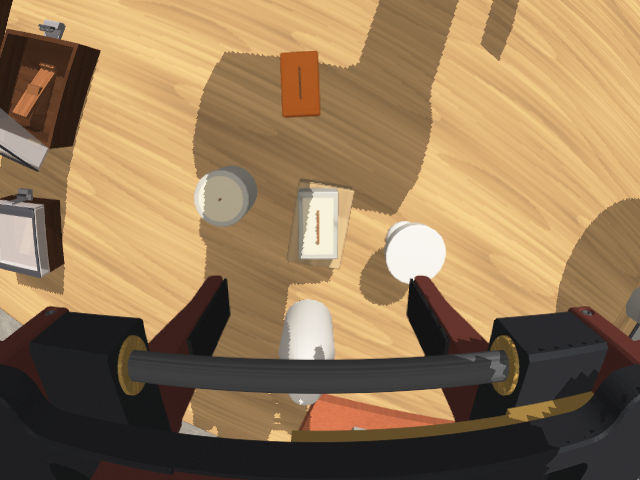

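>>> drive_tool([
  [-0.0008,0.0138,0.015,0,0,-0.005,0.07],
  [-0.0008,0.0138,0.045,0,0,-0.005,0.07],
  [-0.0008,0.0138,0.08,0,0,-0.005,0.07],
  [-0.0008,0.0138,0.115,0,0,-0.005,0.07],
  [-0.0008,0.0138,0.145,0,0,-0.005,0.07],
  [-0.0008,0.0138,0.168,0,0,-0.005,0.07],
  [-0.0008,0.0138,0.182,0,0,-0.005,0.07],
  [-0.0008,0.0138,0.1885,0,0,-0.005,0.07],
])

```text
time: 6.15
eef_pos: [0.5464, 0.2194, 0.0608]
orientation: [-1.607, -2.698, 0.003]
wrist_force: [-0.2, 0.7, 1.4]
gripper_width: 0.795
```

Run:
```python
from h import *
d(118.4,(0.5471,0.2192,0.0625))
```

```text
t 6.15 at [0.5464 0.2194 0.0608] yaw 118.43 F [-0.2  0.7  1.4] g 70.0
delta [-0.0006  0.0005 -0.0017] [-0.0021 -0.0004  0.0005]
```

>>> drive_tool([
  [0,0,-0.0005,0,0,0,0.07],
  [0,0,-0.0005,0,0,0,0.03],
  [0,0,-0.0005,0,0,0,0.03],
  [0,0,-0.0005,0,0,0,0.03],
  [0,0,-0.0005,0,0,0,0.03],
  [0,0,-0.0005,0,0,0,0.03],
  [0,0,-0.0005,0,0,0,0.03],
  [0,0,-0.0005,0,0,0,0.03],
], newtons=30)

```text
time: 6.95
eef_pos: [0.547, 0.2197, 0.0628]
orientation: [-1.608, -2.699, 0.0]
wrist_force: [-0.4, 0.2, -0.8]
gripper_width: 0.339
```

Run:
```python
from h import *
d(118.4,(0.5471,0.2192,0.25))
```

```text
t 6.95 at [0.547  0.2197 0.0628] yaw 118.43 F [-0.4  0.2 -0.8] g 29.8
delta [-5.000e-04 -1.000e-04 -1.872e-01] [-0.     -0.      0.0005]
```

Run:
```python
from h import *; from bench import eyes
a,_=eyes.camera("wrist");b,dd=eyes.camera("top");c,_=eyes.camera("scene")
cv2.imwrite("pics/w3.png",a[:,:,::-1]);
o=np.hstack([cv2.resize(b[220:320,130:290],(400,250*1)),cv2.resize(c[100:225,280:440],(400,250))])
cv2.imwrite("pics/ts3.png",o[:,:,::-1])
```

```text
(no output)
```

View pics/w3.png

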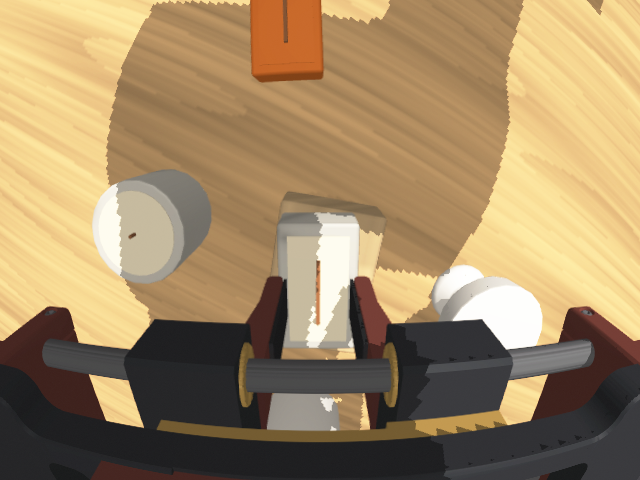

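View pics/ts3.png

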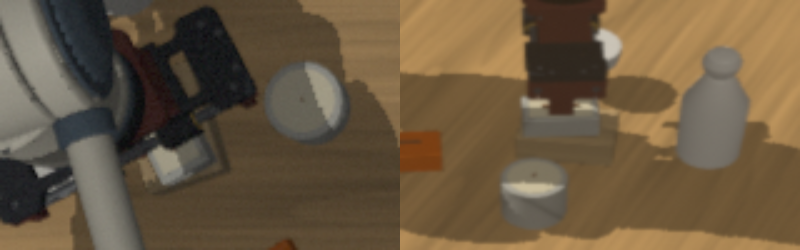

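>>> drive_tool([
  [0,0,-0.003,0,0,0,0.025],
  [0,0,-0.007,0,0,0,0.025],
  [0,0,-0.012,0,0,0,0.025],
  [0,0,-0.018,0,0,0,0.025],
  [0,0,-0.024,0,0,0,0.025],
  [0,0,-0.03,0,0,0,0.025],
  [0,0,-0.03,0,0,0,0.025],
  [0,0,-0.03,0,0,0,0.025],
], newtons=30)

```text
time: 7.9
eef_pos: [0.5471, 0.2197, 0.0931]
orientation: [1.608, 2.699, 0.001]
wrist_force: [-0.1, -0.3, 0.6]
gripper_width: 0.287
```

Run:
```python
from h import *; from bench import eyes
a,_=eyes.camera("wrist");c,_=eyes.camera("scene")
cv2.imwrite("pics/w4.png",np.hstack([a[150:400,180:480],cv2.resize(c[100:225,300:400],(200,250))])[:,:,::-1])
d(118.4,(0.5471,0.2192,0.25))
```

```text
t 8.0 at [0.5468 0.2196 0.0925] yaw 118.43 F [-0.5  0.4 -0.5] g 25.2
delta [-0.0005 -0.     -0.1575] [-0.0006 -0.0001  0.0005]
```

View pics/w4.png

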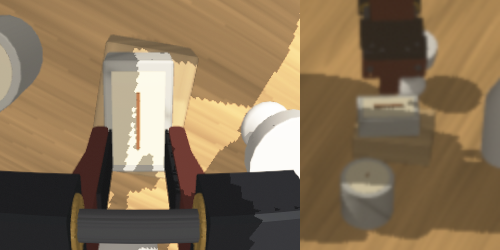

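Run:
```python
from h import *; from bench import eyes,robot
s=robot.get_state();i=eyes.camera_info("wrist"); p,d_=eyes.camera("wrist"); z=dict(p=p,d=d_,K=i["K"],rvec=np.array(i["rvec"]),tvec=np.array(i["tvec"])); np.savez("w4.npz",**z)
w=wcloud(z); R=Rt.from_rotvec(s["orientation"]).as_matrix()
tl=(w-s["eef_pos"])@R*1000
np.set_printoptions(suppress=True)
for r in range(270,345,8):
    print(r,[(c,*np.nan_to_num(tl[r,c],nan=-999).round(0).astype(int).tolist()) for c in range(270,375,8)])
for r in (220,250,300): print("world",(w[r,320]*1000).round(1))
m=(np.hypot(w[...,0]-.547,w[...,1]-.219)<.055)&(w[...,2]>.059)&(w[...,2]<.066); print(rect(w[m]))
print(s["joints"])
```

```text
270 [(270, -37, 25, 95), (278, -27, 11, 58), (286, -19, 0, 30), (294, -14, -1, 28), (302, -9, 0, 30), (310, -5, -1, 28), (318, 0, -1, 27), (326, 5, 0, 30), (334, 9, 0, 30), (342, 14, -1, 28), (350, 18, 0, 30), (358, 26, 11, 58), (366, 36, 24, 92), (374, 43, 25, 93)]
278 [(270, -37, 31, 94), (278, -19, -12, -11), (286, -15, -11, -10), (294, -14, 4, 29), (302, -9, 5, 30), (310, -5, 5, 29), (318, 0, 3, 25), (326, 5, 5, 29), (334, 9, 5, 30), (342, 14, 5, 30), (350, 15, -11, -10), (358, 19, -11, -11), (366, 37, 31, 93), (374, 43, 31, 92)]
286 [(270, -21, -12, -21), (278, -18, -12, -21), (286, -14, -12, -21), (294, -14, 10, 30), (302, -9, 10, 30), (310, -5, 10, 29), (318, 0, 8, 25), (326, 5, 9, 28), (334, 9, 10, 30), (342, 14, 10, 29), (350, 14, -12, -22), (358, 18, -12, -21), (366, 21, -12, -22), (374, 43, 37, 91)]
294 [(270, -20, -11, -29), (278, -17, -11, -29), (286, -14, -10, -26), (294, -14, 15, 28), (302, -10, 15, 30), (310, -5, 15, 29), (318, 0, 13, 26), (326, 5, 16, 30), (334, 9, 15, 29), (342, 14, 15, 29), (350, 14, -10, -26), (358, 17, -12, -30), (366, 20, -12, -29), (374, 44, 45
[... 1218 characters left out ...]
44), (294, -20, 80, 92), (302, -13, 81, 93), (310, -7, 80, 92), (318, 0, 80, 92), (326, 6, 80, 92), (334, 13, 80, 93), (342, 20, 81, 93), (350, 12, -3, -47), (358, 14, -11, -61), (366, 16, -12, -62), (374, 19, -12, -63)]
342 [(270, -16, -12, -67), (278, -13, -11, -65), (286, -12, 0, -48), (294, -20, 88, 92), (302, -13, 89, 93), (310, -7, 88, 93), (318, 0, 88, 92), (326, 6, 88, 92), (334, 13, 88, 93), (342, 20, 88, 93), (350, 12, 0, -48), (358, 13, -10, -65), (366, 15, -13, -69), (374, 18, -12, -67)]
world [520.2 206.5  62.6]
world [535.5 214.8  62.8]
world [562.7 229.5  63.7]
(array([546.5, 219.3]), [69.6, 39.8], 28.2)
[ 0.32419753  0.07260048  1.46411843  0.00000684  1.60549191 -1.74277802]
```

Run:
```python
from h import *; from bench import eyes,robot
s=robot.get_state(); R=Rt.from_rotvec(s["orientation"]).as_matrix()
p,d_=eyes.camera("scene"); w=cloud("scene",d_,eyes); tl=(w-s["eef_pos"])@R*1000
cv2.imwrite("pics/s5.png",cv2.resize(p[90:200,290:420],None,fx=5,fy=5)[:,:,::-1])
for r in range(120,166,3):
    print(r,[(c,*np.nan_to_num(tl[r,c],nan=-999).round(0).astype(int).tolist()) for c in range(330,362,5)])
```

```text
120 [(330, -38, -33, -102), (335, -71, -24, -131), (340, -70, -14, -130), (345, -68, -4, -128), (350, -69, 6, -128), (355, -72, 16, -131), (360, -71, 26, -129)]
123 [(330, -40, -33, -96), (335, -76, -24, -128), (340, -78, -14, -129), (345, -79, -5, -130), (350, -80, 5, -130), (355, -78, 16, -128), (360, -80, 26, -129)]
126 [(330, 169, -25, 98), (335, -86, -25, -129), (340, -89, -15, -131), (345, -88, -5, -130), (350, -90, 5, -132), (355, -90, 15, -131), (360, -88, 25, -129)]
129 [(330, 152, -26, 93), (335, -90, -25, -124), (340, -88, -15, -123), (345, -88, -5, -122), (350, -88, 5, -122), (355, -91, 15, -124), (360, -86, 26, -119)]
132 [(330, 137, -27, 90), (335, -89, -25, -115), (340, -89, -15, -115), (345, -88, -5, -114), (350, -89, 5, -114), (355, -90, 15, -115), (360, -87, 26, -112)]
135 [(330, 128, -27, 92), (335, -78, -24, -98), (340, -81, -14, -100), (345, -81, -4, -100), (350, -81, 6, -99), (355, -80, 17, -97), (360, -81, 27, -98)]
138 [(330, 120, -27, 94), (335, -79, -24, -90), (340, -85, -14, -95), (345, -84, -4, -94), (350, -82, 6, -91), (355, -84, 16, -93), (360, -83, 27, 
[... 593 characters left out ...]
1, 35), (335, -2, -20, 27), (340, -3, -9, 27), (345, 0, 3, 31), (350, -3, 14, 28), (355, -4, 25, 27), (360, 65, 44, 95)]
156 [(330, -10, -32, 29), (335, -8, -20, 31), (340, -7, -9, 33), (345, -9, 2, 31), (350, -11, 14, 30), (355, -12, 25, 29), (360, 19, 39, 60)]
159 [(330, -16, -32, 32), (335, -18, -21, 31), (340, -15, -9, 34), (345, -16, 2, 33), (350, -18, 13, 32), (355, -18, 25, 32), (360, 12, 39, 63)]
162 [(330, -22, -32, 36), (335, -21, -21, 38), (340, -23, -10, 36), (345, -21, 2, 38), (350, -20, 13, 40), (355, -22, 25, 39), (360, -4, 38, 56)]
165 [(330, -22, -32, 46), (335, -18, -21, 50), (340, -24, -10, 44), (345, -20, 2, 49), (350, -22, 13, 47), (355, -22, 25, 48), (360, -11, 37, 59)]
```

View pics/s5.png

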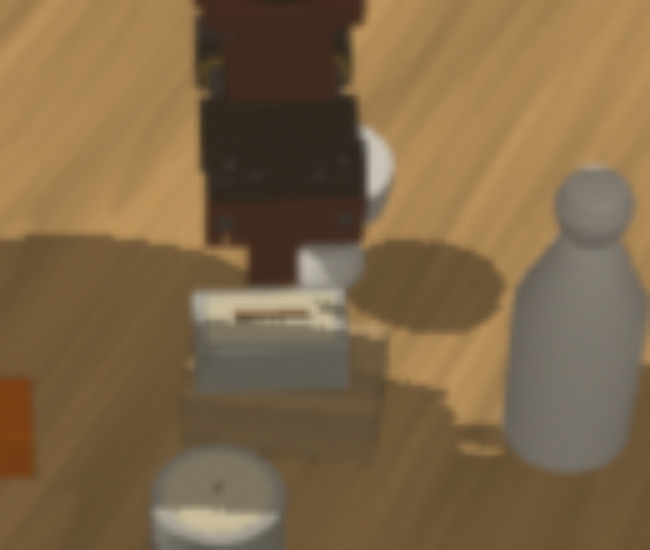

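The grip missed. The wrist and scene depth both put the real fingertips about 32 mm behind where the reported TCP says they should be. The candle hasn't moved. From here on I'll treat the true TCP as the reported one minus 32 mm along tool z.

>>> drive_tool([
  [0,0,0,0,0,0,0.07],
  [0,0,0,0,0,0,0.07],
  [0,0,0,0,0,0,0.07],
  [0,0,0,0,0,0,0.07],
  [0,0,0,0,0,0,0.07],
  [0,0,0.008,0,0,0,0.07],
  [0,0,0.02,0,0,0,0.07],
  [0,0,0.03,0,0,0,0.07],
])

```text
time: 8.9
eef_pos: [0.5465, 0.2195, 0.0611]
orientation: [-1.608, -2.698, 0.002]
wrist_force: [0.1, 0.4, 0.6]
gripper_width: 0.799
```

>>> drive_tool([
  [0,0,0.008,0,0,0,0.07],
  [0,0,0.015,0,0,0,0.07],
  [0,0,0.021,0,0,0,0.07],
  [0,0,0.026,0,0,0,0.07],
  [0,0,0.029,0,0,0,0.07],
  [0,0,0.0305,0,0,0,0.07],
  [0,0,0.0305,0,0,0,0.07],
  [0,0,0.0305,0,0,0,0.05],
])

```text
time: 9.7
eef_pos: [0.5472, 0.2198, 0.0327]
orientation: [1.608, 2.699, 0.001]
wrist_force: [0.1, 1.5, -0.4]
gripper_width: 0.744
```

>>> drive_tool([
  [0,0,0,0,0,0,0.03],
  [0,0,0,0,0,0,0.03],
  [0,0,0,0,0,0,0.03],
  [0,0,0,0,0,0,0.03],
  [0,0,0,0,0,0,0.03],
  [0,0,0,0,0,0,0.03],
  [0,0,0,0,0,0,0.03],
  [0,0,0,0,0,0,0.03],
], newtons=30)

```text
time: 10.5
eef_pos: [0.5471, 0.2197, 0.0325]
orientation: [1.608, 2.699, 0.0]
wrist_force: [-0.3, 0.5, 2.2]
gripper_width: 0.454
```

>>> drive_tool([
  [0,0,-0.005,0,0,0,0.03],
  [0,0,-0.02,0,0,0,0.03],
  [0,0,-0.045,0,0,0,0.03],
  [0,0,-0.08,0,0,0,0.03],
  [0,0,-0.115,0,0,0,0.03],
  [0,0,-0.145,0,0,0,0.03],
  [0,0,-0.165,0,0,0,0.03],
  [0,0,-0.18,0,0,0,0.03],
])

```text
time: 11.3
eef_pos: [0.5473, 0.2198, 0.2154]
orientation: [1.607, 2.697, 0.004]
wrist_force: [-0.1, -0.8, -2.4]
gripper_width: 0.459
```

Run:
```python
from h import *; from bench import eyes,robot
s=robot.get_state();i=eyes.camera_info("wrist"); p,d_=eyes.camera("wrist"); z=dict(p=p,d=d_,K=i["K"],rvec=np.array(i["rvec"]),tvec=np.array(i["tvec"])); np.savez("w6.npz",**z)
cv2.imwrite("pics/w6.png",p[:,:,::-1])
w=wcloud(z); R=Rt.from_rotvec(s["orientation"]).as_matrix(); tl=(w-s["eef_pos"])@R*1000
for r in range(210,350,8): print(r,[(c,*np.nan_to_num(tl[r,c],nan=-999).round(0).astype(int).tolist()) for c in (262,270,278,286,300,310,320,340,350,358,366)])
d(95.9,(0.5675,-0.1885,0.2))
```

```text
210 [(262, -60, 3, 217), (270, -51, 3, 216), (278, -43, 3, 215), (286, -34, 3, 216), (300, -17, -4, 181), (310, -8, -4, 181), (320, 2, -4, 181), (340, 21, -4, 181), (350, 31, -4, 179), (358, 42, 3, 215), (366, 51, 3, 216)]
218 [(262, -60, 12, 215), (270, -52, 12, 215), (278, -43, 12, 216), (286, -34, 12, 215), (300, -18, 4, 182), (310, -8, 4, 180), (320, 2, 4, 180), (340, 21, 4, 180), (350, 31, 4, 181), (358, 43, 12, 217), (366, 51, 12, 216)]
226 [(262, -60, 20, 215), (270, -52, 21, 216), (278, -43, 21, 217), (286, -15, -35, -7), (300, -8, -35, -6), (310, -4, -35, -6), (320, 1, -35, -6), (340, 10, -35, -6), (350, 15, -35, -6), (358, 43, 20, 215), (366, 51, 20, 214)]
234 [(262, -61, 30, 217), (270, -52, 30, 216), (278, -17, -35, -19), (286, -14, -35, -19), (300, -8, -35, -20), (310, -3, -35, -20), (320, 1, -35, -20), (340, -999, -999, -999), (350, 14, -35, -19), (358, 17, -35, -17), (366, 52, 30, 216)]
242 [(262, -61, 38, 215), (270, -53, 39, 216), (278, -16, -35, -30), (286, -13, -35, -30), (300, -7, -35, -30), (310, -3, -35, -30), (320, 1, -34, -29), (340, 9, -35, -29), (350, 13, -3
[... 2488 characters left out ...]
 -31), (310, -3, 4, -32), (320, 1, 3, -34), (340, 9, 5, -31), (350, 14, 5, -31), (358, 17, 5, -30), (366, 20, 1, -37)]
338 [(262, -20, -7, -57), (270, -20, 4, -39), (278, -18, 9, -30), (286, -14, 9, -30), (300, -8, 8, -32), (310, -4, 9, -30), (320, 1, 6, -35), (340, 10, 9, -31), (350, 14, 8, -31), (358, 18, 9, -30), (366, 20, 4, -39)]
346 [(262, -20, -5, -59), (270, -20, 7, -40), (278, -18, 14, -30), (286, -14, 13, -31), (300, -8, 13, -30), (310, -4, 13, -31), (320, 1, 11, -34), (340, 10, 13, -31), (350, 14, 13, -31), (358, 18, 14, -30), (366, 20, 7, -41)]
t 11.35 at [0.5477 0.22   0.2174] yaw 118.43 F [ 0.1 -0.7 -1.2] g 39.9
delta [-0.3686 -0.1772  0.0168] [ 5.600e-03 -2.000e-04  3.932e-01]
```

View pics/w6.png

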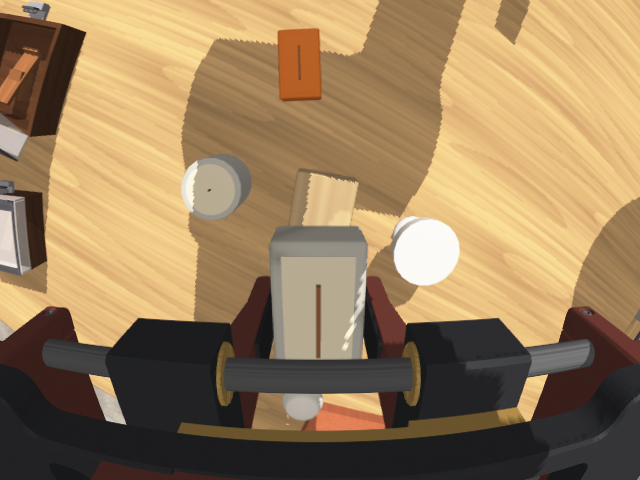

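```bash
cat >> h.py <<'E'
O=np.array([.5675,-.1885,.0295]); U=np.array([np.cos(np.radians(5.9)),np.sin(np.radians(5.9)),0]); V=np.array([-U[1],U[0],0])
N=-.5*U+np.array([0,0,np.sqrt(.75)]); S=np.sqrt(.75)*U+np.array([0,0,.5])
def place(k,ds,yaw=95.9): # candle bottom at O+k n+ds s
    d(yaw,O+(k-.0026)*N+ds*S,-30)
E
python3 - <<'E'
from h import *
place(.19,.002)
E
```

```text
t 11.35 at [0.5477 0.22   0.2174] yaw 118.43 F [ 0.1 -0.7 -1.2] g 39.9
delta [-0.3333 -0.2622  0.0235] [-0.5111 -0.1031  0.384 ]
```

>>> drive_tool([
  [-0.008,-0.006,-0.005,-0.012,-0.002,0.01,0.03],
  [-0.028,-0.022,-0.007,-0.045,-0.008,0.035,0.03],
  [-0.056,-0.044,-0.006,-0.09,-0.017,0.065,0.03],
  [-0.088,-0.069,-0.003,-0.14,-0.028,0.105,0.03],
  [-0.12,-0.094,0,-0.19,-0.038,0.143,0.03],
  [-0.152,-0.12,0.004,-0.24,-0.048,0.18,0.03],
  [-0.184,-0.145,0.008,-0.29,-0.058,0.218,0.03],
  [-0.215,-0.17,0.012,-0.34,-0.069,0.256,0.03],
])

```text
time: 12.15
eef_pos: [0.4983, -0.0521, 0.1983]
orientation: [1.787, 2.266, 0.373]
wrist_force: [0.7, -0.8, -2.0]
gripper_width: 0.453
```

Run:
```python
from h import *
place(.19,.002)
```

```text
t 12.15 at [ 0.4983 -0.0521  0.1983] yaw 103.25 F [ 0.7 -0.8 -2. ] g 39.9
delta [-0.1367 -0.0548 -0.0103] [-0.1767 -0.0323  0.1265]
```

>>> drive_tool([
  [-0.03,-0.011,-0.003,-0.035,-0.006,0.025,0.03],
  [-0.06,-0.023,-0.006,-0.08,-0.014,0.055,0.03],
  [-0.09,-0.036,-0.008,-0.12,-0.022,0.085,0.03],
  [-0.112,-0.045,-0.01,-0.155,-0.028,0.11,0.03],
  [-0.127,-0.052,-0.011,-0.172,-0.031,0.122,0.03],
  [-0.132,-0.054,-0.011,-0.175,-0.032,0.126,0.03],
  [-0.132,-0.054,-0.011,-0.175,-0.032,0.126,0.03],
  [-0.132,-0.054,-0.011,-0.175,-0.032,0.126,0.03],
])

```text
time: 12.95
eef_pos: [0.4773, -0.1909, 0.1951]
orientation: [1.834, 2.039, 0.544]
wrist_force: [0.0, -0.2, -3.0]
gripper_width: 0.455
```

Run:
```python
from h import *; from bench import eyes
a,_=eyes.camera("wrist"); cv2.imwrite("pics/w7.png",a[:,:,::-1])
place(.19,.002);place(.03,.002)
```

```text
t 13.0 at [ 0.4775 -0.1906  0.1954] yaw 96.13 F [ 0.2 -0.5 -2.9] g 40.0
delta [-0.0071 -0.0033  0.0011] [-0.0021 -0.0022  0.0034]
t 13.0 at [ 0.4775 -0.1906  0.1954] yaw 96.13 F [ 0.2 -0.5 -2.9] g 40.0
delta [-0.0075 -0.0029  0.1611] [-0.0021 -0.0022  0.0034]
```

View pics/w7.png

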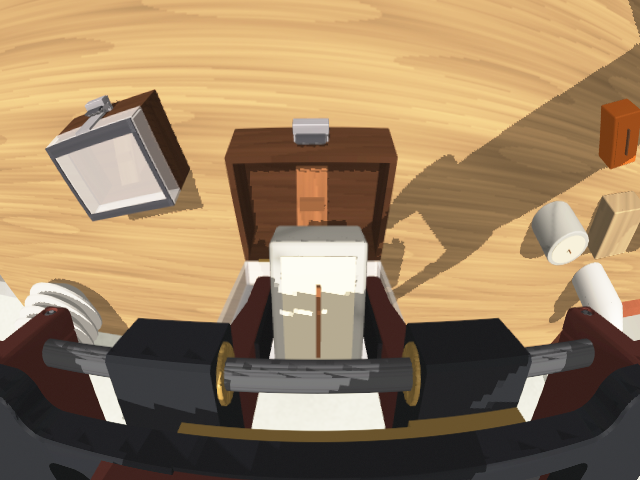

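>>> drive_tool([
  [-0.006,-0.003,0.008,-0.002,-0.002,0.003,0.03],
  [-0.0073,-0.003,0.03,-0.002,-0.002,0.003,0.03],
  [-0.0073,-0.003,0.06,-0.002,-0.002,0.003,0.03],
  [-0.0073,-0.003,0.09,-0.002,-0.002,0.003,0.03],
  [-0.0073,-0.003,0.12,-0.002,-0.002,0.003,0.03],
  [-0.0073,-0.003,0.143,-0.002,-0.002,0.003,0.03],
  [-0.0073,-0.003,0.155,-0.002,-0.002,0.003,0.03],
  [-0.0073,-0.003,0.16,-0.002,-0.002,0.003,0.03],
])

```text
time: 13.8
eef_pos: [0.5547, -0.1896, 0.0534]
orientation: [1.836, 2.036, 0.545]
wrist_force: [0.2, -0.5, -1.8]
gripper_width: 0.452
```

Run:
```python
from h import *; from bench import eyes
a,_=eyes.camera("wrist"); b,_=eyes.camera("top");c,_=eyes.camera("scene")
cv2.imwrite("pics/w8.png",np.hstack([a[100:340,200:440],cv2.resize(b[190:310,350:470],(240,240)),cv2.resize(c[200:350,200:350],(240,240))])[:,:,::-1])
place(.03,.002);place(.0,.002)
```

```text
t 13.95 at [ 0.5551 -0.1907  0.0562] yaw 95.87 F [ 0.1  0.6 -1.9] g 40.0
delta [ 0.0009 -0.0005  0.002 ] [0.001  0.001  0.0001]
t 13.95 at [ 0.5551 -0.1907  0.0562] yaw 95.87 F [ 0.1  0.6 -1.9] g 40.0
delta [ 0.0009 -0.0005  0.032 ] [0.001  0.001  0.0001]
```

View pics/w8.png

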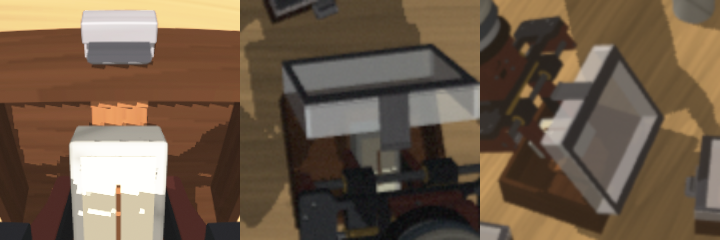

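>>> drive_tool([
  [0.0008,0,0.005,0,0,0,0.03],
  [0.0008,0,0.011,0,0,0,0.03],
  [0.0008,0,0.017,0,0,0,0.03],
  [0.0008,0,0.022,0,0,0,0.03],
  [0.0008,0,0.026,0,0,0,0.03],
  [0.0008,0,0.029,0,0,0,0.03],
  [0.0008,0,0.0305,0,0,0,0.03],
  [0.0008,0,0.0305,0,0,0,0.03],
])

```text
time: 14.75
eef_pos: [0.5699, -0.1882, 0.0287]
orientation: [1.835, 2.033, 0.545]
wrist_force: [-0.2, 0.0, -2.4]
gripper_width: 0.45
```

Run:
```python
from h import *; from bench import eyes
place(.0,.002)
a,_=eyes.camera("wrist"); 
cv2.imwrite("pics/w9.png",cv2.resize(a[80:340,200:440],None,fx=2,fy=2)[:,:,::-1])
```

```text
t 14.75 at [ 0.5699 -0.1882  0.0287] yaw 95.86 F [-0.2  0.  -2.4] g 39.6
delta [-0.0001  0.0003  0.0007] [-0.      0.0004 -0.0006]
```

View pics/w9.png

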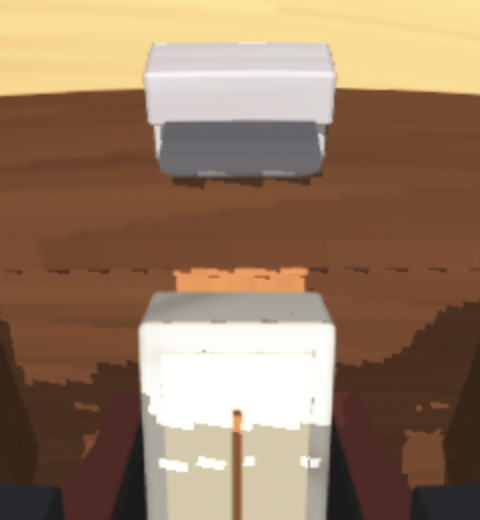

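>>> drive_tool([
  [0,0,0.0005,0,0,0,0.03],
  [0,0,0.001,0,0,0,0.03],
  [0,0,0.0012,0,0,0,0.03],
  [0,-0.0005,0.0012,0,0,0,0.03],
  [0,-0.001,0.0012,0,0,0,0.03],
  [0,-0.0015,0.0012,0,0,0,0.03],
  [0,-0.002,0.0012,0,0,0,0.03],
  [0,-0.002,0.0012,0,0,0,0.03],
])

```text
time: 15.6
eef_pos: [0.5692, -0.1886, 0.0276]
orientation: [1.834, 2.032, 0.545]
wrist_force: [0.6, -1.1, 1.5]
gripper_width: 0.45
```

Run:
```python
from h import *; from bench import robot
place(.0,.0); f=np.array(robot.get_state()["wrist_force"])-[0,0,-2.2]; print("along s,n,v",f@S,f@N,f@V)
```

```text
t 15.6 at [ 0.5692 -0.1886  0.0276] yaw 95.84 F [ 0.6 -1.1  1.5] g 39.6
delta [ 0.0003 -0.0005  0.0001] [ 0.0014  0.0013 -0.0004]
along s,n,v 2.279672128778168 2.9832665244456704 -1.109036785541789
```

>>> drive_tool([
  [0,-0.0003,0,0,0,0,0.03],
  [0,-0.0006,0,0,0,0,0.03],
  [0,-0.0009,0,0,0,0,0.03],
  [0,-0.0012,0.0002,0,0,0,0.03],
  [0,-0.0015,0.0002,0,0,0,0.03],
  [0,-0.0015,0.0002,0,0,0,0.03],
  [0,-0.0015,0.0002,0,0,0,0.03],
  [0,-0.0015,0.0002,0,0,0,0.03],
])

```text
time: 16.4
eef_pos: [0.5682, -0.1887, 0.027]
orientation: [1.834, 2.032, 0.545]
wrist_force: [-0.4, -0.3, 4.7]
gripper_width: 0.453
```

Run:
```python
from h import *; from bench import robot
place(.0,.0); f=np.array(robot.get_state()["wrist_force"])-[0,0,-2.2]; print("along s,n,v",f@S,f@N,f@V)
```

```text
t 16.4 at [ 0.5682 -0.1887  0.027 ] yaw 95.85 F [-0.4 -0.3  4.7] g 39.9
delta [0.0003 0.0007 0.0001] [ 0.0019  0.0014 -0.0003]
along s,n,v 3.1259940847035246 6.171852562890153 -0.236474288225487
```

>>> drive_tool([
  [0,0,-0.0004,0,0,0,0.03],
  [0,-0.0005,-0.0004,0,0,0,0.03],
  [0,-0.001,-0.0004,0,0,0,0.03],
  [0,-0.0015,-0.0004,0,0,0,0.03],
  [0,-0.002,-0.0004,0,0,0,0.03],
  [0,-0.002,-0.0004,0,0,0,0.03],
  [0,-0.002,-0.0004,0,0,0,0.03],
  [0,-0.002,-0.0004,0,0,0,0.03],
])

```text
time: 17.2
eef_pos: [0.5659, -0.1888, 0.0256]
orientation: [1.835, 2.033, 0.545]
wrist_force: [0.4, -0.3, 4.8]
gripper_width: 0.454
```

Run:
```python
from h import *; from bench import robot,eyes
place(.0,.0); f=np.array(robot.get_state()["wrist_force"])-[0,0,-2.2]; print("along s,n,v",f@S,f@N,f@V)
a,_=eyes.camera("wrist"); 
cv2.imwrite("pics/w10.png",cv2.resize(a[80:340,200:440],None,fx=2,fy=2)[:,:,::-1])
```

```text
t 17.2 at [ 0.5659 -0.1888  0.0256] yaw 95.85 F [ 0.4 -0.3  4.8] g 39.9
delta [0.0002 0.0033 0.0001] [ 0.0008  0.001  -0.0004]
along s,n,v 3.7904565560744636 5.862851115490494 -0.3161743867918833
```

View pics/w10.png

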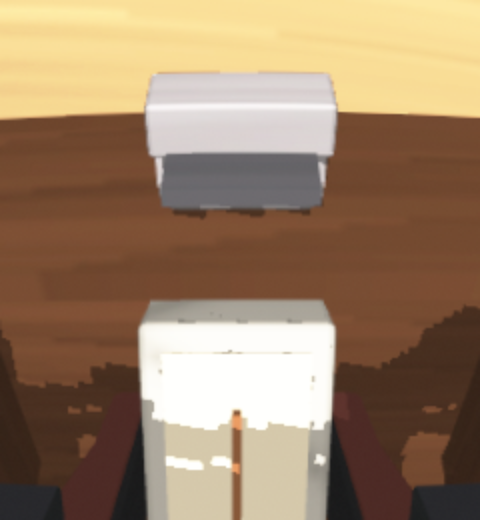

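Run:
```python
from h import *; from bench import robot,eyes
s=robot.get_state();i=eyes.camera_info("wrist"); p,d_=eyes.camera("wrist"); z=dict(p=p,d=d_,K=i["K"],rvec=np.array(i["rvec"]),tvec=np.array(i["tvec"])); np.savez("w11.npz",**z)
w=wcloud(z); q=(w-O)*1000
B=np.stack([S,V,N],1); q=q@B
R=Rt.from_rotvec(s["orientation"]).as_matrix(); tl=(w-s["eef_pos"])@R*1000
for r in range(196,300,4): print(r,[(c,*np.nan_to_num(q[r,c],nan=-999).round(1).tolist()) for c in (290,312,330)], np.nan_to_num(tl[r,312]).round(1))
top=q[255:300,285:350].reshape(-1,3); print(np.nanmedian(top,0))
A=np.c_[top[:,0],top[:,1],np.ones(len(top))];k=np.isfinite(top[:,2])&(abs(top[:,2]-np.nanmedian(top[:,2]))<3);print(np.linalg.lstsq(A[k],top[k,2],rcond=None)[0])
```

```text
196 [(290, -59.9, -9.6, 47.1), (312, -59.7, -2.3, 45.7), (330, -59.8, 3.7, 46.8)] [ -2.2 -56.3 -48.3]
200 [(290, -58.6, -9.6, 47.5), (312, -58.8, -2.2, 48.8), (330, -58.9, 3.6, 48.8)] [ -2.2 -55.5 -51.4]
204 [(290, -57.8, -9.4, 50.2), (312, -57.6, -2.2, 49.3), (330, -57.8, 3.6, 50.4)] [ -2.2 -54.2 -51.9]
208 [(290, -56.8, -9.3, 51.8), (312, -56.7, -2.2, 51.5), (330, -56.8, 3.6, 51.8)] [ -2.2 -53.3 -54.1]
212 [(290, -55.7, -9.2, 53.0), (312, -55.7, -2.2, 53.1), (330, -56.0, 3.5, 54.1)] [ -2.1 -52.4 -55.7]
216 [(290, -54.9, -9.0, 55.2), (312, -55.0, -2.1, 55.7), (330, -55.0, 3.5, 55.4)] [ -2.1 -51.6 -58.2]
220 [(290, -53.7, -9.1, 55.2), (312, -53.2, -2.2, 53.5), (330, -53.4, 3.5, 54.4)] [ -2.1 -49.8 -56.1]
224 [(290, -52.0, -9.2, 53.6), (312, -51.8, -2.2, 53.1), (330, -52.0, 3.5, 53.6)] [ -2.2 -48.4 -55.7]
228 [(290, -50.1, -9.4, 51.7), (312, -50.2, -2.2, 52.1), (330, -50.5, 3.6, 53.1)] [ -2.2 -46.9 -54.7]
232 [(290, -38.0, -12.6, 11.9), (312, -38.4, -2.9, 13.5), (330, -38.3, 4.9, 13.0)] [ -2.9 -35.1 -16. ]
236 [(290, -38.6, -12.0, 20.3), (312, -38.7, -2.8, 20.7), (330, -38.4, 4.7, 19.
[... 959 characters left out ...]
0, -23.8, -11.8, 28.1), (312, -24.3, -2.8, 29.3), (330, -24.2, 4.5, 29.1)] [ -2.7 -21.  -31.8]
280 [(290, -22.1, -11.8, 28.1), (312, -22.5, -2.8, 29.0), (330, -22.1, 4.6, 28.0)] [ -2.7 -19.1 -31.5]
284 [(290, -20.4, -11.8, 28.5), (312, -20.6, -2.8, 28.8), (330, -20.5, 4.6, 28.7)] [ -2.7 -17.2 -31.3]
288 [(290, -18.5, -11.9, 28.2), (312, -19.0, -2.8, 29.1), (330, -18.2, 4.6, 27.4)] [ -2.7 -15.6 -31.7]
292 [(290, -16.7, -11.9, 28.2), (312, -16.9, -2.8, 28.5), (330, -17.0, 4.6, 28.8)] [ -2.7 -13.5 -31.1]
296 [(290, -15.0, -12.0, 28.5), (312, -14.6, -2.8, 27.5), (330, -15.2, 4.6, 28.7)] [ -2.8 -11.2 -30.1]
[-23.72329479  -0.7353798   28.67288548]
[ 8.17386273e-03 -1.25616785e-03  2.88570705e+01]
```

>>> drive_tool([
  [0,-0.0004,0,0,0,0,0.03],
  [0,-0.0008,0,0,0,0,0.03],
  [0,-0.0012,0,0,0,0,0.03],
  [0,-0.0015,0,0,0,0,0.03],
  [0,-0.0015,0,0,0,0,0.03],
  [0,-0.0015,0,0,0,0,0.03],
  [0,-0.0015,0,0,0,0,0.03],
  [0,-0.0015,0,0,0,0,0.03],
])

```text
time: 18.1
eef_pos: [0.5657, -0.1888, 0.0257]
orientation: [1.833, 2.031, 0.547]
wrist_force: [7.8, 0.5, 3.8]
gripper_width: 0.454
```

Run:
```python
from h import *; from bench import robot,eyes
place(.0,.0); f=np.array(robot.get_state()["wrist_force"])-[0,0,-2.2]; print("along s,n,v",f@S,f@N,f@V)
b,db=eyes.camera("top");c,dc=eyes.camera("scene")
cv2.imwrite("pics/tc12.png",np.hstack([cv2.resize(b[225:325,355:475],(400,333)),cv2.resize(c[230:330,190:310],(400,333))])[:,:,::-1])
```

```text
t 18.1 at [ 0.5657 -0.1888  0.0257] yaw 95.85 F [7.8 0.5 3.8] g 40.0
delta [0.0001 0.0034 0.0002] [ 0.0035  0.0013 -0.0002]
along s,n,v 9.73170119382887 1.301648604707563 -0.33924027975685234
```

View pics/tc12.png

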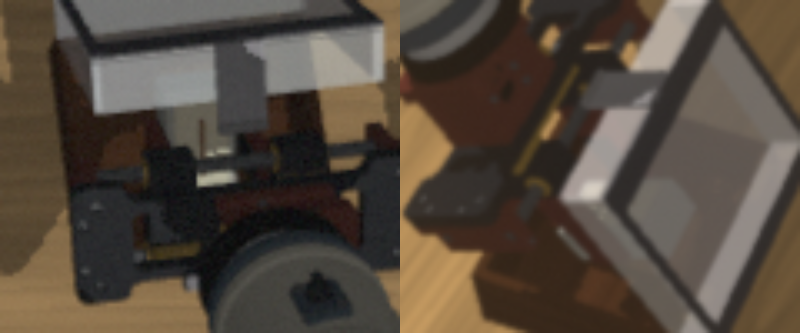

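>>> drive_tool([
  [0,0.0006,0,0,0,0,0.03],
  [0,0.001,0,0,0,0,0.03],
  [0,0.001,0.0002,0,0,0,0.03],
  [0,0.001,0.0002,0,0,0,0.044],
  [0,0.001,0.0002,0,0,0,0.052],
  [0,0.001,0.0002,0,0,0,0.055],
  [0,0.001,0.0002,0,0,0,0.055],
  [0,0.001,0.0002,0,0,0,0.055],
])

```text
time: 19.0
eef_pos: [0.565, -0.1886, 0.0243]
orientation: [1.836, 2.034, 0.544]
wrist_force: [0.6, 0.4, -0.3]
gripper_width: 0.623
```

Run:
```python
from h import *; from bench import robot,eyes
s=robot.get_state();i=eyes.camera_info("wrist"); p,d_=eyes.camera("wrist"); z=dict(p=p,d=d_,K=i["K"],rvec=np.array(i["rvec"]),tvec=np.array(i["tvec"]))
place(0,0)
w=wcloud(z); q=(w-O)*1000; B=np.stack([S,V,N],1); q=q@B
print(q[238:250:3,312].round(1)); top=q[255:300,285:350].reshape(-1,3)
A=np.c_[top[:,0],top[:,1],np.ones(len(top))];k=np.isfinite(top[:,2])&(abs(top[:,2]-np.nanmedian(top[:,2]))<3);print(np.linalg.lstsq(A[k],top[k,2],rcond=None)[0])
cv2.imwrite("pics/w13.png",p[:,:,::-1])
```

```text
t 19.05 at [ 0.5651 -0.1887  0.0245] yaw 95.86 F [-0.3 -0.3  1.3] g 55.6
delta [-0.0001  0.0045 -0.0005] [-0.0003  0.0004 -0.0006]
[[-38.6  -2.6  18.1]
 [-38.1  -2.6  20.8]
 [-38.5  -2.5  26.4]
 [-37.6  -2.5  27.6]]
[1.84736520e-02 2.27992813e-03 2.90743764e+01]
```

View pics/w13.png

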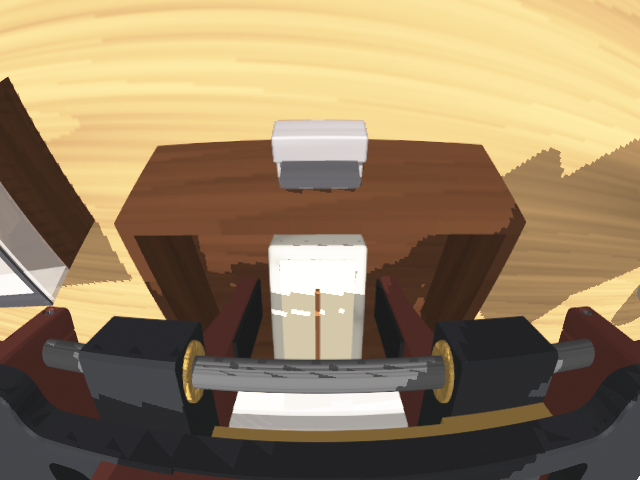

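>>> drive_tool([
  [0,0,-0.004,0,0,0,0.056],
  [0,0,-0.015,0,0,0,0.056],
  [0,0,-0.035,0,0,0,0.056],
  [0,0,-0.065,0,0,0,0.056],
  [0,0,-0.1,0,0,0,0.056],
  [0,0,-0.135,0,0,0,0.056],
  [0,0,-0.165,0,0,0,0.056],
  [0,0,-0.18,0,0,0,0.056],
])

```text
time: 19.85
eef_pos: [0.4753, -0.1986, 0.1855]
orientation: [1.831, 2.029, 0.544]
wrist_force: [0.5, -1.0, -0.5]
gripper_width: 0.641
```

Run:
```python
from h import *; from bench import robot,eyes
i=eyes.camera_info("wrist"); p,d_=eyes.camera("wrist"); z=dict(p=p,d=d_,K=i["K"],rvec=np.array(i["rvec"]),tvec=np.array(i["tvec"])); np.savez("w14.npz",**z)
cv2.imwrite("pics/w14.png",cv2.resize(p[90:340,190:440],None,fx=2.4,fy=2.4,interpolation=cv2.INTER_CUBIC)[:,:,::-1])
w=wcloud(z); q=(w-O)*1000; B=np.stack([S,V,N],1); q=q@B
np.set_printoptions(suppress=True)
for r in range(180,290,5): print(r,[np.nan_to_num(q[r,c]).round(0).astype(int).tolist() for c in (290,300,312,325,335)])
h=w[...,2]; m=(abs(w[...,0]-.555)<.12)&(abs(w[...,1]+.188)<.09)&(h>.14); print("lid",(w[m]).min(0),w[m].max(0))
d(95.9,(0.5,-.19,.3))
```

```text
180 [[-34, -29, -9], [-38, -17, 27], [0, 0, 0], [-38, 4, 27], [-38, 13, 27]]
185 [[-28, -30, -13], [-34, -17, 28], [-34, -7, 29], [-34, 4, 28], [-34, 13, 28]]
190 [[-23, -30, -13], [-29, -18, 28], [-29, -7, 28], [-30, 4, 29], [-30, 13, 30]]
195 [[-17, -30, -18], [-25, -18, 27], [-25, -7, 29], [-25, 5, 29], [-25, 13, 28]]
200 [[-11, -31, -22], [-20, -18, 28], [-21, -7, 29], [-21, 5, 29], [-21, 13, 29]]
205 [[-6, -31, -24], [-16, -18, 28], [-16, -7, 28], [-16, 5, 30], [-16, 13, 29]]
210 [[1, -31, -28], [-11, -18, 28], [-12, -7, 30], [-11, 5, 28], [-12, 13, 29]]
215 [[7, -32, -32], [-7, -18, 29], [-7, -7, 29], [-7, 5, 29], [-7, 14, 29]]
220 [[13, -32, -35], [-2, -18, 27], [-2, -7, 28], [-2, 5, 28], [-2, 14, 28]]
225 [[20, -33, -41], [3, -18, 27], [2, -7, 28], [2, 5, 29], [2, 14, 28]]
230 [[26, -33, -42], [8, -18, 26], [7, -7, 29], [6, 5, 30], [7, 14, 28]]
235 [[32, -33, -42], [12, -18, 28], [12, -7, 28], [12, 5, 28], [11, 14, 29]]
240 [[36, -33, -36], [16, -18, 28], [16, -7, 28], [16, 5, 29], [17, 14, 28]]
245 [[39, -32, -30], [22, -18, 27], [21, -7, 29], [21, 5, 28], [21, 14, 29]]
250 [[43, -32, -24], [27, -18, 27], [26, -7, 28], [26, 5, 28], [26, 14, 29]]
255 [[47, -31, -18], [46, -21, -17], [31, -7, 27], [31, 5, 27], [31, 14, 27]]
260 [[50, -31, -12], [49, -20, -10], [50, -8, -11], [50, 5, -12], [50, 16, -11]]
265 [[55, -31, -9], [54, -20, -7], [54, -8, -7], [54, 5, -7], [54, 16, -8]]
270 [[59, -31, -7], [59, -20, -6], [59, -8, -6], [59, 5, -5], [59, 16, -5]]
275 [[65, -31, -7], [65, -21, -7], [65, -8, -7], [64, 5, -6], [64, 16, -5]]
280 [[71, -31, -7], [71, -21, -8], [70, -8, -7], [70, 6, -6], [71, 16, -7]]
285 [[76, -31, -7], [76, -21, -7], [77, -8, -7], [75, 6, -5], [77, 16, -9]]
lid [ 0.43500371 -0.27667564  0.14002084] [ 0.61136989 -0.12935162  0.28946268]
t 19.9 at [ 0.4753 -0.199   0.1871] yaw 95.8 F [ 0.7 -0.4  1.9] g 56.2
delta [ 0.0058  0.079  -0.0846] [ 0.5292  0.0067 -0.    ]
```

View pics/w14.png

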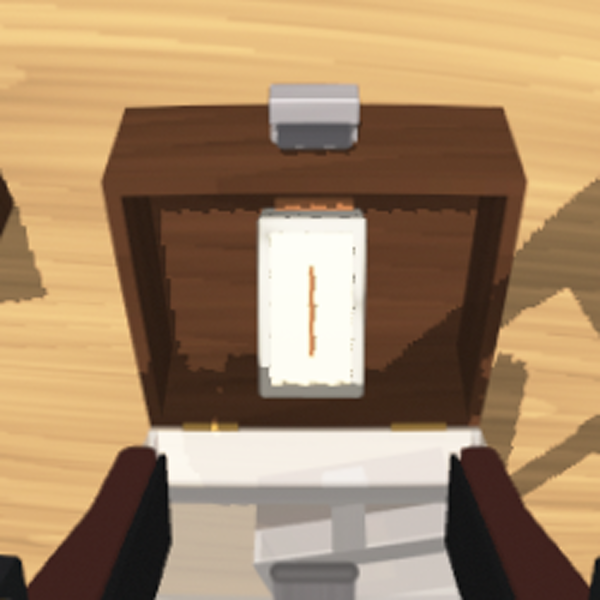

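>>> drive_tool([
  [0.001,0.005,-0.012,0.05,0,0,0.03],
  [0.002,0.015,-0.025,0.13,0.001,0,0],
  [0.003,0.027,-0.04,0.22,0.002,0,0],
  [0.004,0.04,-0.054,0.32,0.004,0,0],
  [0.005,0.052,-0.066,0.41,0.005,0,0],
  [0.006,0.066,-0.076,0.48,0.006,0,0],
  [0.006,0.075,-0.083,0.52,0.007,0,0],
  [0.006,0.079,-0.0846,0.529,0.007,0,0],
], newtons=30)

```text
time: 20.7
eef_pos: [0.5022, -0.1889, 0.294]
orientation: [-2.096, -2.329, -0.0]
wrist_force: [0.6, -0.1, -0.2]
gripper_width: 0.006
```

```bash
cat >> h.py <<'E'
H=np.array([.6225,-.182,.050])
def lidE(th,rad=.120,off=.031):
    z=np.array([0,0,1.]); return H+rad*(-np.cos(th)*U+np.sin(th)*z)+off*(np.sin(th)*U+np.cos(th)*z)
def eefE(th,rad=.120,off=.031): return lidE(th,rad,off)+.012*U-np.array([0,0,.0075])
E
python3 - <<'E'
from h import *; from bench import eyes
d(95.9,eefE(1.12,.120,.05))
i=eyes.camera_info("wrist"); p,d_=eyes.camera("wrist"); cv2.imwrite("pics/w15.png",p[:,:,::-1])
R=cv2.Rodrigues(np.array(i["rvec"],float))[0];t=np.array(i["tvec"]).ravel()
for th in ("lid_hinge","lid_edge"):
    for r in eyes.place_of(th,"wrist")[:3]: print(th,round(r["p"],2),(R.T@(np.array(r["position"])-t)).round(4))
print(lidE(1.1,.122),H)
E
```

```text
t 20.7 at [ 0.5022 -0.1889  0.294 ] yaw 96.03 F [ 0.6 -0.1 -0.2] g 0.6
delta [-0.0065  0.1257  0.121 ] [-0.0056 -0.0062  0.0022]
lid_hinge 0.95 [ 0.5638 -0.3677  0.0372]
lid_edge 0.89 [ 0.479  -0.3945  0.0599]
lid_edge 0.29 [ 0.6767  0.2725 -0.0021]
[ 0.59493549 -0.18484851  0.17278878] [ 0.6225 -0.182   0.05  ]
```

View pics/w15.png

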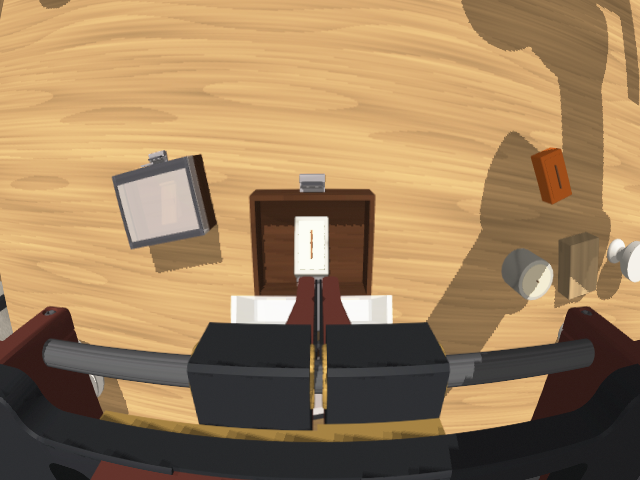

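>>> drive_tool([
  [-0.001,0.015,0,0,0,0,0],
  [-0.003,0.045,0,0,0,0,0],
  [-0.005,0.085,0,0,0,0,0],
  [-0.0065,0.12,0.01,-0.005,-0.006,0,0],
  [-0.0065,0.135,0.04,-0.005,-0.006,0,0],
  [-0.0065,0.135,0.075,-0.005,-0.006,0,0],
  [-0.0065,0.135,0.105,-0.005,-0.006,0,0],
  [-0.0065,0.135,0.118,-0.005,-0.006,0,0],
])

```text
time: 21.65
eef_pos: [0.6333, -0.1809, 0.1703]
orientation: [-2.1, -2.329, 0.003]
wrist_force: [-0.6, 0.4, 0.7]
gripper_width: 0.005
```

Run:
```python
from h import *; from bench import eyes
c,_=eyes.camera("scene"); b,_=eyes.camera("top")
cv2.imwrite("pics/s16.png",np.hstack([cv2.resize(b[170:310,340:480],(400,400)),cv2.resize(c[190:350,180:340],(400,400))])[:,:,::-1])
for th,r,o in ((1.1,.12,.035),(1.0,.12,.031),(.8,.12,.031),(.6,.122,.031),(.4,.125,.031),(.25,.128,.031),(.1,.133,.031),(0,.134,.031)):
  print(th,end=' ');d(95.9,eefE(th,r,o))
```

```text
1.1 t 21.75 at [ 0.6338 -0.181   0.1723] yaw 95.92 F [-1.3 -0.2  0.2] g 0.8
delta [ 0.0001 -0.0225  0.0071] [-0.0039 -0.0023  0.0003]
1.0 t 21.75 at [ 0.6338 -0.181   0.1723] yaw 95.92 F [-1.3 -0.2  0.2] g 0.8
delta [ 0.0001 -0.038   0.0122] [-0.0039 -0.0023  0.0003]
0.8 t 21.75 at [ 0.6338 -0.181   0.1723] yaw 95.92 F [-1.3 -0.2  0.2] g 0.8
delta [ 0.0001 -0.0606  0.0224] [-0.0039 -0.0023  0.0003]
0.6 t 21.75 at [ 0.6338 -0.181   0.1723] yaw 95.92 F [-1.3 -0.2  0.2] g 0.8
delta [ 0.0001 -0.0823  0.0357] [-0.0039 -0.0023  0.0003]
0.4 t 21.75 at [ 0.6338 -0.181   0.1723] yaw 95.92 F [-1.3 -0.2  0.2] g 0.8
delta [ 0.     -0.1022  0.053 ] [-0.0039 -0.0023  0.0003]
0.25 t 21.75 at [ 0.6338 -0.181   0.1723] yaw 95.92 F [-1.3 -0.2  0.2] g 0.8
delta [ 0.     -0.1154  0.0686] [-0.0039 -0.0023  0.0003]
0.1 t 21.75 at [ 0.6338 -0.181   0.1723] yaw 95.92 F [-1.3 -0.2  0.2] g 0.8
delta [-0.     -0.1282  0.0862] [-0.0039 -0.0023  0.0003]
0 t 21.75 at [ 0.6338 -0.181   0.1723] yaw 95.92 F [-1.3 -0.2  0.2] g 0.8
delta [-0.     -0.1329  0.0993] [-0.0039 -0.0023  0.0003]
```

View pics/s16.png

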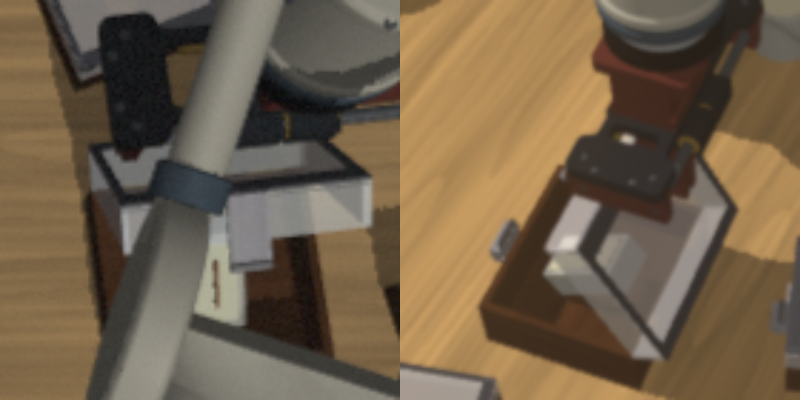

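>>> drive_tool([
  [0,-0.01,0.005,0,0,0,0],
  [0,-0.02,0.007,0,0,0,0],
  [0,-0.029,0.009,0,0,0,0],
  [0,-0.038,0.0122,0,0,0,0],
  [0,-0.046,0.0155,0,0,0,0],
  [0,-0.053,0.019,0,0,0,0],
  [0,-0.0606,0.0224,0,0,0,0],
  [0,-0.0606,0.0224,0,0,0,0],
])

```text
time: 22.55
eef_pos: [0.5742, -0.1874, 0.1521]
orientation: [-2.103, -2.333, 0.0]
wrist_force: [0.1, -0.0, -0.2]
gripper_width: 0.009
```

Run:
```python
from h import *; from bench import eyes
c,_=eyes.camera("scene"); b,_=eyes.camera("wrist")
cv2.imwrite("pics/s17.png",np.hstack([cv2.resize(b[100:360,190:450],(400,400)),cv2.resize(c[190:350,180:340],(400,400))])[:,:,::-1])
for th,r,o in ((.8,.12,.031),(.6,.122,.031),(.4,.125,.031),(.25,.128,.031),(.1,.133,.031),(0,.134,.031)):
  print(th,end=' ');d(95.9,eefE(th,r,o))
```

```text
0.8 t 22.65 at [ 0.5749 -0.1873  0.1522] yaw 95.95 F [ 0.  -0.7  0.4] g 0.7
delta [ 0.0003 -0.0015  0.0021] [-0.0004 -0.0006  0.0008]
0.6 t 22.65 at [ 0.5749 -0.1873  0.1522] yaw 95.95 F [ 0.  -0.7  0.4] g 0.7
delta [ 0.0003 -0.0233  0.0153] [-0.0004 -0.0006  0.0008]
0.4 t 22.65 at [ 0.5749 -0.1873  0.1522] yaw 95.95 F [ 0.  -0.7  0.4] g 0.7
delta [ 0.0004 -0.0432  0.0325] [-0.0004 -0.0006  0.0008]
0.25 t 22.65 at [ 0.5749 -0.1873  0.1522] yaw 95.95 F [ 0.  -0.7  0.4] g 0.7
delta [ 0.0004 -0.0565  0.0481] [-0.0004 -0.0006  0.0008]
0.1 t 22.65 at [ 0.5749 -0.1873  0.1522] yaw 95.95 F [ 0.  -0.7  0.4] g 0.7
delta [ 0.0004 -0.0693  0.0657] [-0.0004 -0.0006  0.0008]
0 t 22.65 at [ 0.5749 -0.1873  0.1522] yaw 95.95 F [ 0.  -0.7  0.4] g 0.7
delta [ 0.0003 -0.0741  0.0788] [-0.0004 -0.0006  0.0008]
```

View pics/s17.png

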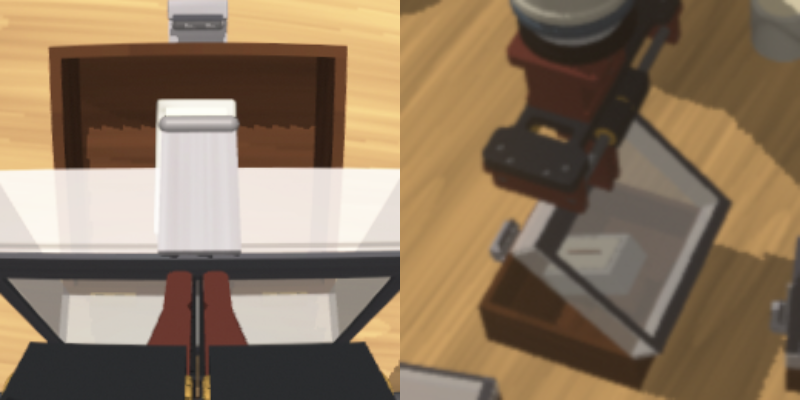

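>>> drive_tool([
  [0,-0.012,0.008,0,0,0,0],
  [0,-0.023,0.0155,0,0,0,0],
  [0,-0.033,0.0235,0,0,0,0],
  [0,-0.043,0.0325,0,0,0,0],
  [0,-0.05,0.04,0,0,0,0],
  [0,-0.0565,0.048,0,0,0,0],
  [0,-0.061,0.054,0,0,0,0],
  [0,-0.065,0.059,0,0,0,0],
])

```text
time: 23.45
eef_pos: [0.5102, -0.194, 0.0929]
orientation: [-2.103, -2.334, -0.0]
wrist_force: [0.0, -0.6, 0.4]
gripper_width: 0.006
```

Run:
```python
from h import *; from bench import eyes
c,_=eyes.camera("scene"); b,_=eyes.camera("wrist")
cv2.imwrite("pics/s18.png",np.hstack([cv2.resize(b[100:360,190:450],(400,400)),cv2.resize(c[190:350,180:340],(400,400))])[:,:,::-1])
for th,r,o in ((.1,.133,.031),(0,.134,.031)):
  print(th,end=' ');d(95.9,eefE(th,r,o))
```

```text
0.1 t 23.55 at [ 0.5098 -0.1939  0.0926] yaw 95.95 F [-0.1 -0.2 -0.1] g 1.0
delta [ 0.0002 -0.0039  0.006 ] [-0.0013 -0.001   0.0008]
0 t 23.55 at [ 0.5098 -0.1939  0.0926] yaw 95.95 F [-0.1 -0.2 -0.1] g 1.0
delta [ 0.0002 -0.0087  0.0191] [-0.0013 -0.001   0.0008]
```

View pics/s18.png

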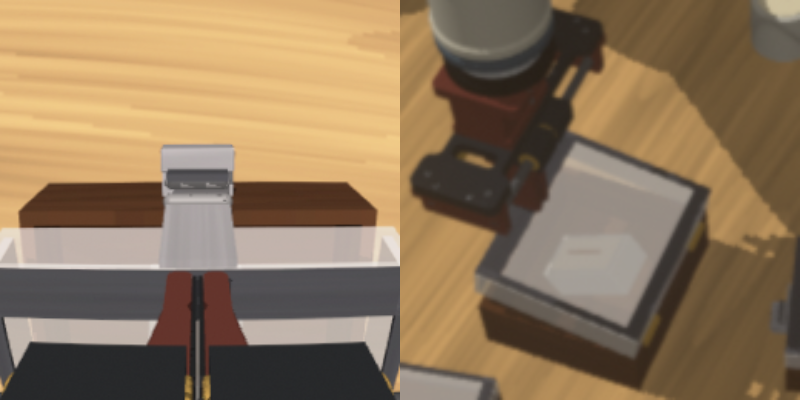

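>>> drive_tool([
  [0,-0.001,0.002,0,0,0,0],
  [0,-0.002,0.004,0,0,0,0],
  [0,-0.003,0.006,0,0,0,0],
  [0,-0.0035,0.008,0,0,0,0],
  [0,-0.004,0.0095,0,0,0,0],
  [0,-0.004,0.011,0,0,0,0],
  [0,-0.004,0.012,0,0,0,0],
  [0,-0.004,0.012,0,0,0,0],
])

```text
time: 24.35
eef_pos: [0.5065, -0.1943, 0.0813]
orientation: [-2.103, -2.334, -0.0]
wrist_force: [0.3, -0.2, 0.4]
gripper_width: 0.006
```

>>> drive_tool([
  [0,0,0.001,0,0,0,0],
  [0,0,0.002,0,0,0,0],
  [0,0,0.003,0,0,0,0],
  [0,0,0.0035,0,0,0,0],
  [0,0,0.004,0,0,0,0],
  [0,0,0.0045,0,0,0,0],
  [0,0,0.005,0,0,0,0],
  [0,0,0.005,0,0,0,0],
])

```text
time: 25.15
eef_pos: [0.5066, -0.1945, 0.08]
orientation: [2.102, 2.333, 0.001]
wrist_force: [-7.1, 2.9, 16.0]
gripper_width: 0.005
```

>>> drive_tool([
  [0,-0.0005,0.0003,0,0,0,0],
  [0,-0.001,0.0006,0,0,0,0],
  [0,-0.001,0.001,0,0,0,0],
  [0,-0.001,0.0014,0,0,0,0],
  [0,-0.001,0.0018,0,0,0,0],
  [0,-0.001,0.0022,0,0,0,0],
  [0,-0.001,0.0025,0,0,0,0],
  [0,-0.001,0.0025,0,0,0,0],
])

```text
time: 25.95
eef_pos: [0.5055, -0.1944, 0.0735]
orientation: [-2.102, -2.333, -0.0]
wrist_force: [-0.0, 0.4, -0.0]
gripper_width: 0.008
```

Run:
```python
from h import *; from bench import eyes
c,_=eyes.camera("scene"); b,_=eyes.camera("wrist")
cv2.imwrite("pics/s19.png",np.hstack([cv2.resize(b[100:360,190:450],(400,400)),cv2.resize(c[190:350,180:340],(400,400))])[:,:,::-1])
d(95.9,eefE(0,.134))
```

```text
t 26.05 at [ 0.5055 -0.1945  0.0737] yaw 95.96 F [-0.2  0.3 -0. ] g 0.6
delta [ 0.0004 -0.0044  0.0002] [-0.0002 -0.0005  0.0011]
```

View pics/s19.png

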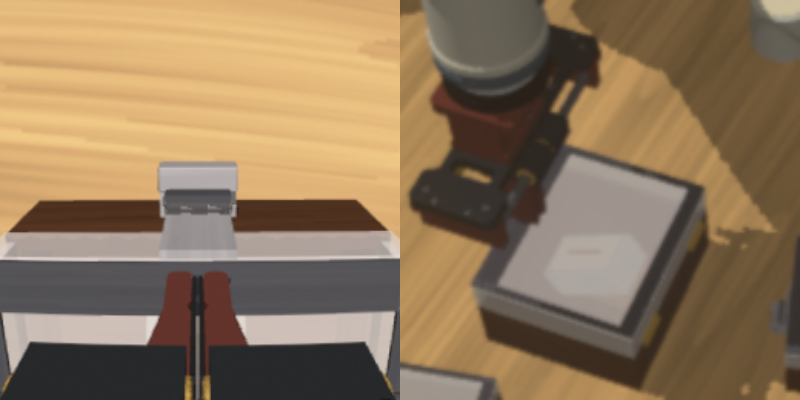

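>>> drive_tool([
  [0,-0.001,0.0005,0,0,0,0],
  [0,-0.002,0.001,0,0,0,0],
  [0,-0.002,0.0015,0,0,0,0],
  [0,-0.002,0.002,0,0,0,0],
  [0,-0.002,0.0025,0,0,0,0],
  [0,-0.002,0.003,0,0,0,0],
  [0,-0.002,0.003,0,0,0,0],
  [0,-0.002,0.003,0,0,0,0],
])

```text
time: 26.85
eef_pos: [0.5035, -0.1948, 0.072]
orientation: [2.103, 2.334, 0.0]
wrist_force: [-2.5, 1.0, 4.4]
gripper_width: 0.006
```

>>> drive_tool([
  [0,0,0.001,0,0,0,0],
  [0,0,0.002,0,0,0,0],
  [0,0,0.003,0,0,0,0],
  [0,0,0.004,0,0,0,0],
  [0,0,0.004,0,0,0,0],
  [0,0,0.004,0,0,0,0],
  [0,0,0.004,0,0,0,0],
  [0,0,0.004,0,0,0,0],
])

```text
time: 27.65
eef_pos: [0.5036, -0.1949, 0.0716]
orientation: [2.102, 2.332, 0.001]
wrist_force: [-11.0, 4.7, 22.1]
gripper_width: 0.005
```

>>> drive_tool([
  [0,0,-0.005,0,0,0,0],
  [0,0,-0.015,0,0,0,0],
  [0,0,-0.035,0,0,0,0],
  [0,0,-0.065,0,0,0,0],
  [0,-0.03,-0.1,0,0,0,0],
  [0,-0.06,-0.13,0,0,0,0],
  [0,-0.085,-0.15,0,0,0,0],
  [0,-0.1,-0.16,0,0,0,0],
])

```text
time: 28.45
eef_pos: [0.4033, -0.2056, 0.2299]
orientation: [2.101, 2.331, 0.001]
wrist_force: [0.1, -0.7, -0.4]
gripper_width: 0.006
```

Run:
```python
from h import *; from bench import eyes
c,dc=eyes.camera("scene"); b,db=eyes.camera("top")
i=eyes.camera_info("wrist"); p,d_=eyes.camera("wrist"); z=dict(p=p,d=d_,K=i["K"],rvec=np.array(i["rvec"]),tvec=np.array(i["tvec"]))
cv2.imwrite("pics/f_w.png",p[:,:,::-1])
cv2.imwrite("pics/f_s.png",c[:,:,::-1])
for n,w in (("wrist",wcloud(z)),("scene",cloud("scene",dc,eyes)),("top",cloud("top",db,eyes))):
    q=w-np.array([.558,-.1887,0]); a=q@U;bb=q@V;h=w[...,2]
    for lo,hi in ((-.062,-.05),(.045,.06)):
        m=(a>lo)&(a<hi)&(abs(bb)<.065)&(h>.06)&(h<.11); print(n,lo,m.sum(),np.median(h[m]).round(4) if m.sum() else None)
R=cv2.Rodrigues(z["rvec"].astype(float))[0]
for r in eyes.place_of("lid_edge","wrist")[:3]: print(round(r["p"],2),(R.T@(np.array(r["position"])-z["tvec"].ravel())).round(4))
w=cloud("top",db,eyes);x,y,h=w[...,0],w[...,1],w[...,2]
for nm,cc in (("rc",(.571,.118)),("cup",(.525,.321)),("bot",(.676,.275))):
    m=(np.hypot(x-cc[0],y-cc[1])<.05)&(h>.03); print(nm,rect(w[m]),np.nanmax(h[m]))
d(95.9,(.5,0,.3))
```

```text
wrist -0.062 610 0.0807
wrist 0.045 92 0.0797
scene -0.062 345 0.0794
scene 0.045 435 0.0786
top -0.062 480 0.0791
top 0.045 573 0.0781
0.58 [ 0.4764 -0.3911  0.0634]
rc (array([569.9, 119.2]), [58.8, 58.1], 63.2) 0.062227961872878
cup (array([525.3, 324.3]), [64.1, 63.7], 58.7) 0.06881489783127188
bot (array([671.9, 269.7]), [60.8, 50.9], 149.3) 0.15400475948505932
t 28.65 at [ 0.4044 -0.2052  0.2267] yaw 95.93 F [-0.4  0.1 -0.9] g 0.1
delta [ 0.1943  0.1163 -0.0732] [ 0.0005 -0.0003  0.0006]
```

View pics/f_w.png

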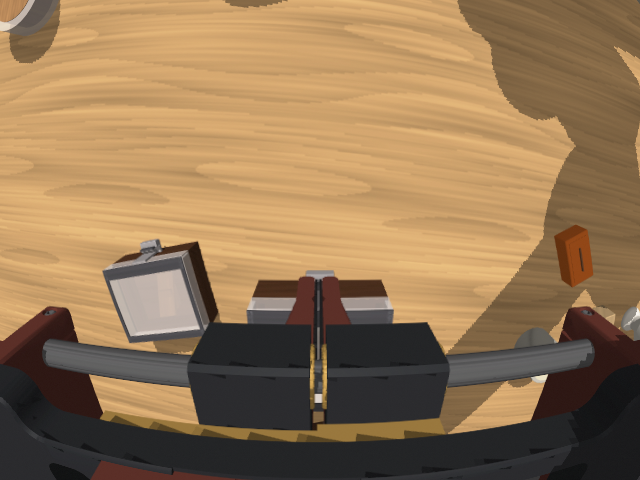

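View pics/f_s.png

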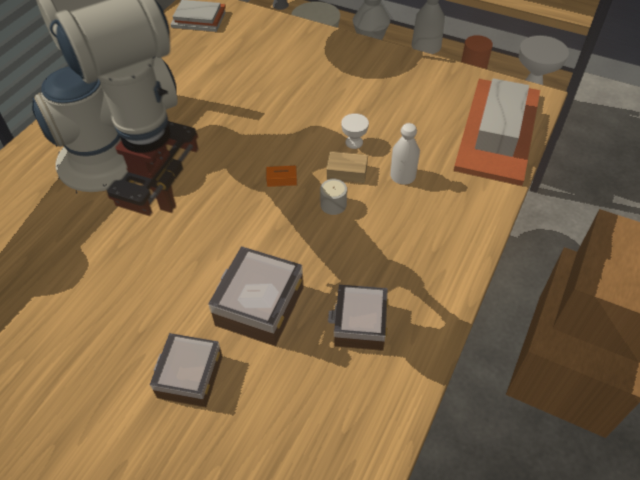

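Run:
```python
from h import *; from bench import eyes
b,db=eyes.camera("top");c,_=eyes.camera("scene")
cv2.imwrite("pics/f_t.png",np.hstack([cv2.resize(b[200:320,350:470],(400,400),interpolation=cv2.INTER_CUBIC),cv2.resize(c[235:355,200:320],(400,400),interpolation=cv2.INTER_CUBIC)])[:,:,::-1])
```

```text
(no output)
```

View pics/f_t.png

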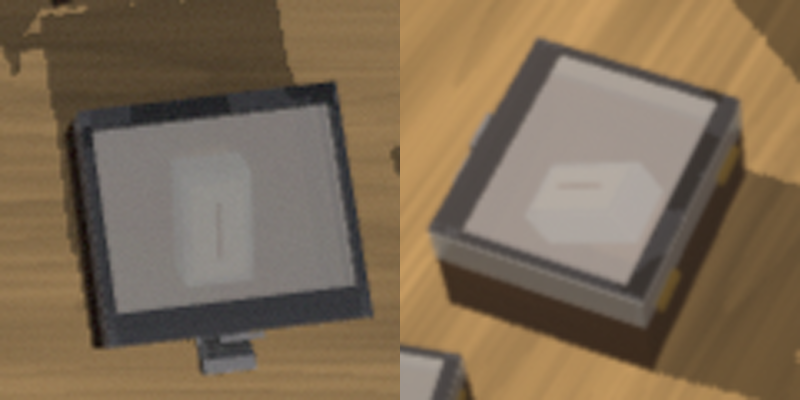

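```bash
python3 -c "
from bench import ticket; print(ticket.job_done())"
```

```text
the job is handed in; nothing more can be done
None
```

The candle is lying lengthwise on the sloping rest in the largest case, and the cover is clicked shut. I handed the job in at about 29 s, with the arm clear and the gripper empty.

- **Candle:** I gripped it at 40 mm width, laid it down at the 30° slope and slid it down until the lip stopped it (about 10 N). Before the cover closed, it lay flat and was centred on the plank to about 1 mm. Through the shut cover it still shows in place.
- **Cover:** It clicked past the catch at over 16 N, and I then pressed it to 22 N to make sure. The front and rear strips now differ in height by about 1 mm, or 0.01 rad. Unclicked, the cover would stand at 0.035 rad or more.
- **Bystanders:** The round candle, footed cup and bottle measure within 1 mm of where they started.

Three things didn't match:
- **First grasp:** It closed on air above the candle because the real fingertips sit about 32 mm short of the stated tool frame. Both cameras showed this, and I corrected for it.
- **Lip position:** The candle met the lip about 3 mm further down the slope than my camera estimate, so I relied on the contact force. The lip itself was hidden from the camera at that moment. A picture taken after I let go shows it directly in front of the candle's lower end.
- **Edge detector:** In the last checks the network did not find this cover's edge, only one on a smaller case, so the shut angle comes from depth measurements alone.

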